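Sort the game-night clutter on the TV cabinet

TASK

Tidy up after game night: lay the three red cartridges flat in the grey cartridge tray, one in each bay, lay the green battery pack flat in the open aluminium box, and lay the black controller flat in the stainless steel tray. Put each thing down gently rather than dropping it, keep it face up as it lies now, and leave the upturned tumbler and the little plant where they stand.

Things in the scene. Friction and masses are not known exactly. Their poses are not given: they have to be found in the camera images.
- cart_yellow: red plastic game cartridge with a yellow field on its sticker, lying flat, 56 x 40 mm and 15 mm thick, about 60 g. Origin: centre of the underside. x along the 56 mm length, y along the 40 mm width, z up out of the sticker face. The three cartridges are of one kind: any may go in any bay of the cartridge tray.
- cart_white: red plastic game cartridge with a white field on its sticker, lying flat, 56 x 40 mm and 15 mm thick, about 60 g. Origin: centre of the underside. x along the 56 mm length, y along the 40 mm width, z up out of the sticker face. The three cartridges are of one kind: any may go in any bay of the cartridge tray.
- cart_blue: red plastic game cartridge with a blue field on its sticker, lying flat, 56 x 40 mm and 15 mm thick, about 60 g. Origin: centre of the underside. x along the 56 mm length, y along the 40 mm width, z up out of the sticker face. The three cartridges are of one kind: any may go in any bay of the cartridge tray.
- battery: green rechargeable battery pack with a black end cap and brass contacts, lying flat, 52 x 32 mm and 20 mm thick, about 90 g. Origin: centre of the underside. x along the 52 mm length, y along the 32 mm width, z up.
- controller: matte black hand controller for the television, a slim bar with grey buttons, lying flat, 120 x 38 mm and 18 mm thick with rounded edges, about 110 g. Origin: centre of the underside. x along the 120 mm length, y along the 38 mm width, z up out of the button face.
- cart_tray: fixed grey plastic tray, 116 (x) x 196 (y) mm; walls and dividers 18 mm high, 4 mm thick, floor 4 mm. Three blue-floored bays, 108 (x) x 60 (y) mm, centred at y = -64, 0, +64 mm, x = 0. A cartridge laid with its length along x has 26 mm of finger room at each end, only 10 mm at its sides: hold it by its ends. Origin: centre of underside, z up.
- steel_tray: stainless steel tray, 120 (x) x 190 (y) mm outside, inside 114 x 184 mm, rim 13 mm high, floor 3 mm thick. Fixed. The controller fits flat in it only with its length roughly along the tray's y. Origin: centre of the underside, z up.
- alu_box: fixed aluminium box, 90 (x) x 110 (y) mm, 40 mm high, inside 84 x 104 mm, walls and floor 3 mm. Its flap lid, hinged on the +x rim, is folded open beyond that rim (up to 95 mm further in +x, under 85 mm high) and stays there; it need not be touched. Origin: centre of the underside of the box without lid, z up.
- tumbler: clear glass tumbler standing upside down, 74 mm across at the bottom, 60 mm at the top, 98 mm high. Bystander: leave it. Origin: centre of the underside.
- plant: small succulent in a white ceramic pot, 74 mm across, about 90 mm high. Bystander: leave it. Origin: centre of the underside.
Mind the look-alikes: they are no part of the job. What is shaped like the cart_yellow but purple is not meant.

How it is judged:
At the end, for the whole second after the job is handed in: One cartridge flat in each tray bay (within 12 mm of its mid-line and 36 mm of its middle), battery pack flat on the box floor, controller flat on the steel tray floor; all face up within 4 degrees, released, at rest; tumbler and plant upright within 20 mm of where they stood (((y of cart_yellow in the frame of cart_tray between -0.076 and -0.052 m and y of cart_white in the frame of cart_tray between -0.012 and 0.012 m and y of cart_blue in the frame of cart_tray between 0.052 and 0.076 m) or (y of cart_yellow in the frame of cart_tray between -0.076 and -0.052 m and y of cart_white in the frame of cart_tray between 0.052 and 0.076 m and y of cart_blue in the frame of cart_tray between -0.012 and 0.012 m) or (y of cart_yellow in the frame of cart_tray between -0.012 and 0.012 m and y of cart_white in the frame of cart_tray between -0.076 and -0.052 m and y of cart_blue in the frame of cart_tray between 0.052 and 0.076 m) or (y of cart_yellow in the frame of cart_tray between -0.012 and 0.012 m and y of cart_white in the frame of cart_tray between 0.052 and 0.076 m and y of cart_blue in the frame of cart_tray between -0.076 and -0.052 m) or (y of cart_yellow in the frame of cart_tray between 0.052 and 0.076 m and y of cart_white in the frame of cart_tray between -0.076 and -0.052 m and y of cart_blue in the frame of cart_tray between -0.012 and 0.012 m) or (y of cart_yellow in the frame of cart_tray between 0.052 and 0.076 m and y of cart_white in the frame of cart_tray between -0.012 and 0.012 m and y of cart_blue in the frame of cart_tray between -0.076 and -0.052 m)) and x of cart_yellow in the frame of cart_tray between -0.036 and 0.036 m and z of cart_yellow in the frame of cart_tray between 0 and 0.009 m and x of cart_white in the frame of cart_tray between -0.036 and 0.036 m and z of cart_white in the frame of cart_tray between 0 and 0.009 m and x of cart_blue in the frame of cart_tray between -0.036 and 0.036 m and z of cart_blue in the frame of cart_tray between 0 and 0.009 m and x of battery in the frame of alu_box between -0.035 and 0.035 m and y of battery in the frame of alu_box between -0.043 and 0.043 m and z of battery in the frame of alu_box between 0 and 0.009 m and x of controller in the frame of steel_tray between -0.045 and 0.045 m and y of controller in the frame of steel_tray between -0.045 and 0.045 m and z of controller in the frame of steel_tray between 0 and 0.008 m and angle between each of cart_yellow, cart_white, cart_blue, battery, controller's own z axis and vertical below 0.07 rad and linear speed of each of cart_yellow, cart_white, cart_blue, battery, controller below 0.02 m/s and distance of each of tumbler, plant from where it was at the start of the episode below 0.02 m and angle between each of tumbler, plant's own z axis and vertical below 0.1 rad); the robot touches nothing.
It fails at once if the tumbler is knocked over or pushed more than 20 mm (distance of tumbler from where it was at the start of the episode above 0.02 m or angle between tumbler's own z axis and vertical above 0.25 rad).
It fails at once if the plant is knocked over or pushed more than 20 mm (distance of plant from where it was at the start of the episode above 0.02 m or angle between plant's own z axis and vertical above 0.25 rad).
It fails at once if something is dropped or thrown (moves faster than 0.8 m/s out of the fingers, a fall of over 30 mm) ((linear speed of cart_yellow above 0.8 m/s and contact force between the fingers and cart_yellow below 0.05 N) or (linear speed of cart_white above 0.8 m/s and contact force between the fingers and cart_white below 0.05 N) or (linear speed of cart_blue above 0.8 m/s and contact force between the fingers and cart_blue below 0.05 N) or (linear speed of battery above 0.8 m/s and contact force between the fingers and battery below 0.05 N) or (linear speed of controller above 0.8 m/s and contact force between the fingers and controller below 0.05 N)).
It also fails if it takes over 134 s, if anything falls off the work surface, if the arm or the gripper's body presses on something with over 40 N, if the wrist force passes 120 N, or if a joint passes its speed limit or range.

ROBOT

A 6-joint arm with a two-finger parallel gripper is mounted at the origin on the work surface. World frame = base frame: x ahead of the robot, y to its left, z up, the work surface at z = 0. Lengths are in m, angles in rad, forces in N, time in s.
With the tool pointing down it reaches from about 0.375 to 0.925 m from the base axis. Payload 5.7 kg.
Tool frame: the origin (TCP) lies at the very end of the fingers, on their centre line; the grasp point (between the pads) lies 19 mm behind it; y points along the fingers, z is the direction in which the jaws open and shut, and the axes are right-handed (so a half turn about y gives the same grasp; the last joint's range is limited). The gripper opens to 88 mm and grips with 3 to 60 N. Pads are 20 mm wide; open, the fingers measure 115 mm over their backs; the gripper's body (75 mm by 178 mm) begins 61 mm behind the grasp point.
Start: joints at [1.132, 0.359, 1.51, -0, 1.272, -0.115], TCP at [0.191, 0.569, 0.223] pointing down, gripper open.
Joint ranges: [-2.97, 2.97], [-1.01, 2.36], [0.21, 2.38], [-0.96, 4.11], [0.2, 2.71], [-2.98, 2.98]. Speed limits (rad/s): [2.39, 2.39, 3.14, 3.14, 3.14, 3.14].

INTERFACE

Orientations are given as a rotation vector (axis times angle).
In Python, from workcell import get_obs, capture, camera_params, close_job gives the robot as it stands.
- The arm moves only by the tool drive_tool, never from a script. Its argument "moves" is a list of rows, each an object of numbers: "x", "y", "z": the shift along the tool's x, y, z in mm; "ax", "ay", "az": the turn, a rotation vector about the tool's x, y, z in rad; "claw": the closure, from -1 (fully open) to 1 (shut). In form: [{"x": .., "y": .., "z": .., "ax": .., "ay": .., "az": .., "claw": ..}, ...]. A call has 1 to 12 rows; each row is the pose to reach, as a shift and turn from the pose commanded when the call began, along the tool's axes at that moment; what a row does not reach only later rows make up. A row lasts 1/8 s, in which the tool goes at most 62.5 mm and 10.7 degrees, less where a joint would pass 70% of its speed; a pose out of reach is approached as far as the arm can. A call with a gripper value outside its range is refused whole. The fingers move at their own pace and stop on an object; "newtons" is the grip in N (left out, the last holds). Time passes only in rows, so rows that repeat a pose let the fingers close. It gives the time, the measured TCP pose, the force and the opening at its end, in the units of the state.
- get_obs(): the state, without advancing time (a new reading comes with each control period).
- capture(name): name is "scene" or "top" or "wrist"; returns (picture, depth): 420x560x3 uint8, red, green, blue; 420x560 float32, m along the optical axis (not along the pixel's ray), 0 where there is no reading.
- camera_params(name): a dict with "fx", "fy", "cx", "cy" (pixels), "k1" (the pictures are not rectified: a ray, as slopes to the right and down, at radius r is drawn at 1 + k1 r^2 times it, then the intrinsics apply), "T" (4x4, takes a point from camera to world coordinates); the wrist camera has in their place "tool_from_camera" (4x4, takes a point from camera to tool coordinates, whose origin is the TCP and whose axes are the tool frame's). Camera axes: x right, y down, z forward; pixel columns grow to the right and rows downward; lengths in m; the calibration is good to about 2 mm. A picture is of the moment at which its call begins: read the wrist's pose just before it. camera_params takes no time and is no camera call.
- close_job(): hands the job in, once; it reports no verdict.
The state is a dict: "t": time; "joint_positions": joint angles; "joint_velocities": joint speeds; "joint_efforts": joint torques, N m; "ee_pos": TCP position; "tool_rot": TCP orientation; "contact_force": force on the tool from outside, world axes, zero at the start; "torque": the same for the moment, N m; "finger_gap": finger opening in m.
Only numpy, scipy, OpenCV 4.12 (cv2) and the standard library are available. Lean on these libraries where they do the work, as an engineer would, in place of code of your own. Each camera call takes 0.05 s, during which the arm holds its last target.

## Working session

There is one attempt and no reset: what is moved stays moved. The work goes in short steps, Python scripts to look and compute and a tool call to move; the robot and the scene stay as the last step left them, time stands still between calls to the robot, and variables do not carry over. Pictures are saved under pics/ and viewed, and the job is handed in when it is done.

Besides the shell and the picture viewer there is one more tool, called after "Request:" as name(argument=value, ...) on one line, values as JSON. drive_tool: Moves the arm, as the interface text tells. Its arguments: {"type":"object","properties":{"moves":{"type":"array"},"newtons":{"type":"number"}},"required":["moves"]}

```bash
mkdir -p pics; ls; cat > h.py <<'E'
import numpy as np,cv2
from scipy.spatial.transform import Rotation as R
from workcell import *
def save(n,img,):
    cv2.imwrite('pics/'+n+'.png',cv2.cvtColor(img,cv2.COLOR_RGB2BGR))
E
python3 - <<'E'
from h import *
o=get_obs();print(o)
for n in['scene','top']:
    p,d=capture(n);save(n+'0',p);np.savez('pics/'+n+'0.npz',p=p,d=d);print(camera_params(n))
print(camera_params('wrist'))
E
```

```text
pics
{'t': 0.0, 'joint_positions': array([ 1.13189518e+00,  3.59493663e-01,  1.51145678e+00,  2.27946389e-05,
        1.27250151e+00, -1.15105134e-01]), 'joint_velocities': array([-0.00045539, -0.00079382,  0.00161594,  0.0006919 , -0.00119974,
       -0.00036657]), 'joint_efforts': array([-2.04805190e-03, -5.15388894e+01, -2.70723957e+01,  6.70891860e-02,
        3.54505575e-02, -1.28536130e-04]), 'ee_pos': array([0.19059962, 0.56817405, 0.22180709]), 'tool_rot': array([-1.55760358,  0.25459274, -0.25375793]), 'contact_force': array([0.7288224 , 0.62983564, 0.72132166]), 'torque': array([ 0.00312574, -0.00261886,  0.0023796 ]), 'finger_gap': 0.08765679489946532}
{'fx': 519.0260158481375, 'fy': 519.0260158481375, 'cx': 286.6925972162172, 'cy': 218.23621513513163, 'k1': -0.03971610928719911, 'T': array([[ 0.74941741,  0.40040976, -0.52730027,  1.19802278],
       [ 0.6620962 , -0.45144356,  0.5981867 , -0.8015787 ],
       [ 0.00147349, -0.79741503, -0.60342945,  0.80774005],
       [ 0.        ,  0.        ,  0.        ,  1.        ]])}
{'fx': 379.45984536311596, 'fy': 379.45984536311596, 'cx': 280.38919905376457, 'cy': 207.22158708175942, 'k1': 0.012637825817175971, 'T': array([[ 0.02429684, -0.99488005,  0.09809868,  0.43400525],
       [-0.99969245, -0.02466671, -0.00255911, -0.01925205],
       [ 0.00496578, -0.09800633, -0.9951734 ,  0.88170976],
       [ 0.        ,  0.        ,  0.        ,  1.        ]])}
{'fx': 369.38461853220855, 'fy': 369.38461853220855, 'cx': 276.91572035594874, 'cy': 203.76214769293497, 'k1': -0.03595806790659132, 'tool_from_camera': array([[ 1.18112173e-05,  9.59039624e-01,  2.83271954e-01,
        -7.79793983e-02],
       [-5.17579472e-04, -2.83271910e-01,  9.59039497e-01,
        -1.62379094e-01],
       [ 9.99999866e-01, -1.57943172e-04,  4.93033436e-04,
        -7.90936328e-04],
       [ 0.00000000e+00,  0.00000000e+00,  0.00000000e+00,
         1.00000000e+00]])}
```

View pics/scene0.png

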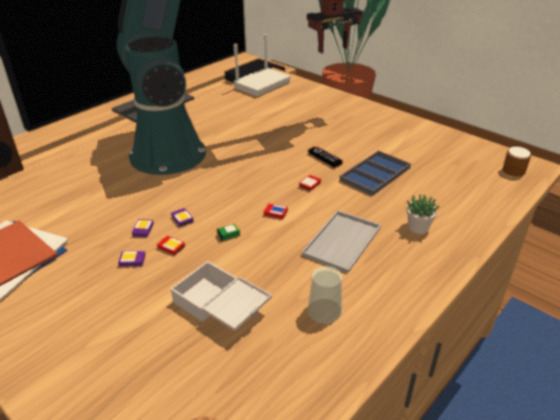

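View pics/top0.png

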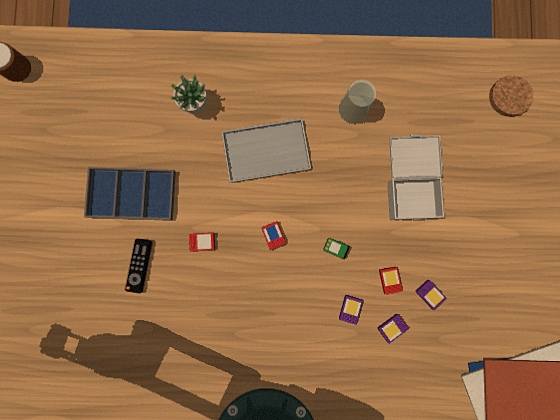

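The top view shows these, by pixel:
- **Cartridges:** the red ones are at (203,242) white, (273,235) blue and (391,280) yellow. The purple look-alikes are at (351,309), (431,295) and (393,328); I'll leave those.
- **Other things to move:** the green battery is at (337,247) and the black controller at (139,265).
- **Containers:** the cartridge tray is at (130,194), the steel tray at (267,151) and the box at (416,198), with its lid towards world +x.
- **Bystanders:** the plant is at (190,93) and the tumbler at (358,100).

Next I'll check the choice in a close crop and measure poses.

```bash
cat >> h.py <<'E'
def proj_inv(cam,u,v,d=None,z=None,T=None):
    """pixel arrays -> world points, by depth d or on plane z"""
    c=camera_params(cam) if isinstance(cam,str) else cam
    T=c['T'] if T is None else T
    K=np.array([[c['fx'],0,c['cx']],[0,c['fy'],c['cy']],[0,0,1.]])
    uv=np.stack([np.ravel(u),np.ravel(v)],1).astype(float)[:,None]
    n=cv2.undistortPoints(uv,K,np.array([c['k1'],0,0,0,0.]))[:,0]
    ray=np.c_[n,np.ones(len(n))]
    if d is None:
        w=ray@T[:3,:3].T; d=(z-T[2,3])/w[:,2]
    return (ray*np.ravel(d)[:,None])@T[:3,:3].T+T[:3,3]
E
python3 - <<'E'
from h import *
a=np.load('pics/top0.npz');p,d=a['p'],a['d']
save('crop1',cv2.resize(p[210:345,180:460],None,fx=2.8,fy=2.8,interpolation=cv2.INTER_CUBIC))
save('crop2',cv2.resize(p[110:310,80:320],None,fx=3,fy=3,interpolation=cv2.INTER_CUBIC))
hsv=cv2.cvtColor(p,cv2.COLOR_RGB2HSV)
v,u=np.mgrid[:420,:560]
W=proj_inv('top',u,v,d=d).reshape(420,560,3)
box={'cart_white':(185,228,222,256),'cart_blue':(255,217,294,254),'battery':(318,230,356,265),'cart_yellow':(372,260,408,299),'controller':(118,232,160,300),'p1':(335,288,370,328),'p2':(412,275,452,314),'p3':(372,308,415,347)}
for n,(x0,y0,x1,y1) in box.items():
    w=W[y0:y1,x0:x1].reshape(-1,3); 
    m=(w[:,2]>0.008)&(w[:,2]<.04); q=w[m]
    r=cv2.minAreaRect((q[:,:2]*1000).astype(np.float32))
    print(n,m.sum(),np.round(r[0],1),np.round(r[1],1),round(r[2],1),'z',np.round(np.median(q[:,2])*1000,1), 'table',np.round(np.median(w[w[:,2]<.008,2])*1000,1))
np.save('pics/W0.npy',W)
E
```

```text
cart_white 436 [436.6 156.2] [39.7 56.5] 5.2 z 14.7 table -0.4
cart_blue 430 [455.1  -6.8] [56.2 39.9] 23.2 z 14.8 table -0.4
battery 332 [ 429.1 -150.4] [51.9 32. ] 68.2 z 19.6 table -0.3
cart_yellow 457 [ 360.4 -274.3] [56.2 40.2] 11.8 z 14.7 table -0.2
controller 941 [379.7 297.2] [ 41.3 119.5] 82.1 z 17.3 table -0.5
p1 470 [ 293.4 -184.7] [40.3 56.4] 74.5 z 14.8 table -0.2
p2 460 [ 330.6 -364.5] [56.9 40. ] 42.1 z 14.9 table -0.2
p3 474 [ 254.8 -278.5] [40.5 55.8] 36.7 z 14.9 table -0.2
```

View pics/crop1.png

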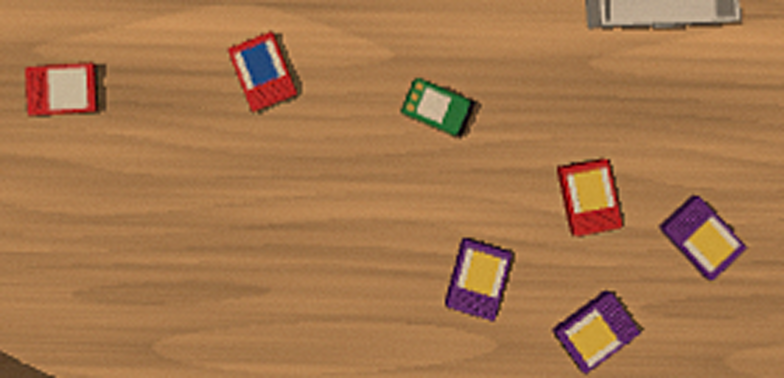

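View pics/crop2.png

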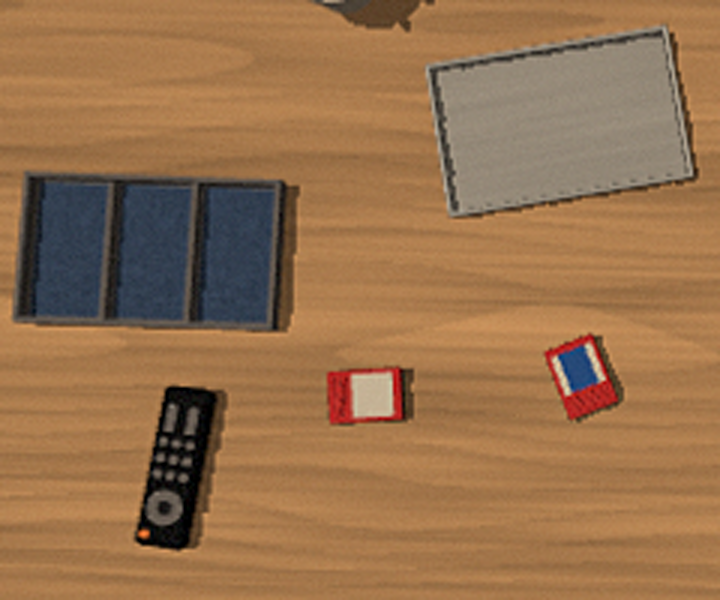

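The crop confirms the red cartridges and the green battery; the purple ones stay. Next I'll measure the containers and bystanders.

```bash
python3 - <<'E'
from h import *
W=np.load('pics/W0.npy')
def rect(n,b,z0,z1):
    x0,y0,x1,y1=b; w=W[y0:y1,x0:x1].reshape(-1,3); q=w[(w[:,2]>z0)&(w[:,2]<z1)]
    r=cv2.minAreaRect((q[:,:2]*1000).astype(np.float32))
    print(n,len(q),np.round(r[0],1),np.round(r[1],1),round(r[2],1),'zmax',q[:,2].max().round(3), 'xyrange',np.round(q.min(0),3),np.round(q.max(0),3))
rect('cart_tray',(72,155,190,232),.012,.03)
rect('steel',(212,110,322,190),.007,.03)
rect('box rim',(378,165,455,230),.033,.06)
rect('box+lid',(378,120,455,230),.033,.12)
rect('lid',(378,120,455,172),.033,.12)
rect('tumbler',(330,70,392,135),.02,.15)
rect('plant',(160,65,220,120),.03,.15)
E
```

```text
cart_tray 842 [543.1 327. ] [200.  116.1] 89.6 zmax 0.023 xyrange [0.485 0.227 0.012] [0.602 0.427 0.023]
steel 567 [653.7  15.7] [124.  193.2] 11.1 zmax 0.018 xyrange [ 0.575 -0.088  0.007] [0.73  0.12  0.018]
box rim 1044 [ 559.8 -325.9] [122.9 112.5] 2.4 zmax 0.049 xyrange [ 0.498 -0.384  0.033] [ 0.622 -0.267  0.049]
box+lid 2484 [ 592.5 -324.5] [188.7 112. ] 3.6 zmax 0.053 xyrange [ 0.498 -0.384  0.033] [ 0.687 -0.263  0.053]
lid 1797 [ 645.9 -321. ] [ 81.7 113.9] 1.5 zmax 0.053 xyrange [ 0.604 -0.379  0.036] [ 0.687 -0.263  0.053]
tumbler 1090 [ 758.2 -188.4] [65.7 64.7] 29.2 zmax 0.102 xyrange [ 0.726 -0.219  0.02 ] [ 0.792 -0.154  0.102]
plant 955 [765.1 189. ] [75.9 73.6] 46.4 zmax 0.086 xyrange [0.726 0.152 0.03 ] [0.802 0.226 0.086]
```

```bash
python3 - <<'E'
from h import *
a=np.load('pics/top0.npz');p=a['p']
A=cv2.resize(p[160:228,76:184],None,fx=7,fy=7,interpolation=cv2.INTER_CUBIC)
B=cv2.resize(p[130:228,380:452],None,fx=6,fy=6,interpolation=cv2.INTER_CUBIC)
save('ct',A);save('bx',B)
o=get_obs();Rm=R.from_rotvec(o['tool_rot']).as_matrix();print(Rm.round(3))
E
```

```text
[[ 0.948 -0.001  0.318]
 [-0.318 -0.002  0.948]
 [-0.    -1.    -0.002]]
```

View pics/ct.png

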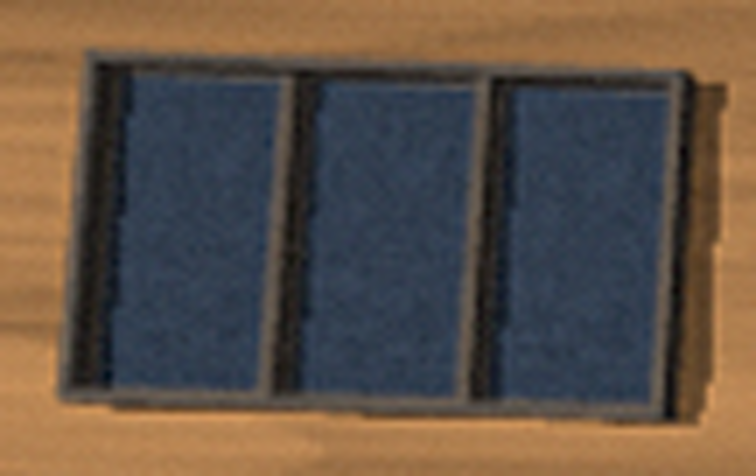

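View pics/bx.png

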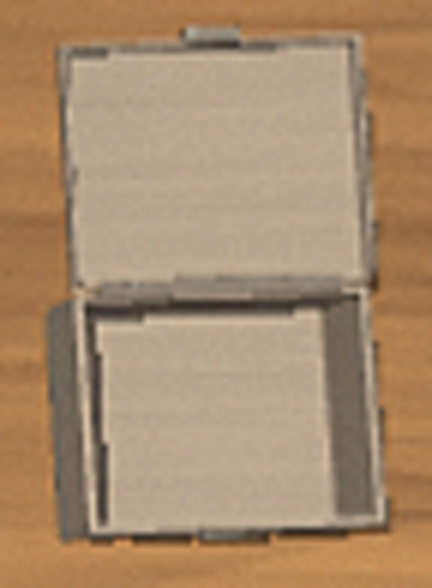

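Tray rim corners in the crop are (87,52), (690,72), (666,413) and (60,400). Box rim corners are (78,293), (366,290), (387,525) and (96,535).

```bash
cat >> h.py <<'E'
def goto(x,y,z,jaw_deg):
    """print tool-axes shift and turn from the present pose to TCP xyz(mm), jaws (tool z) at jaw_deg (mod 180)"""
    o=get_obs();Rm=R.from_rotvec(o['tool_rot']).as_matrix();best=None
    for k in(0,180):
        a=np.deg2rad(jaw_deg+k); zt=np.array([np.cos(a),np.sin(a),0]);yt=np.array([0,0,-1.]);xt=np.cross(yt,zt)
        Rt=np.c_[xt,yt,zt]; rv=R.from_matrix(Rm.T@Rt).as_rotvec()
        if best is None or np.linalg.norm(rv)<np.linalg.norm(best): best=rv
    s=Rm.T@(np.array([x,y,z])-o['ee_pos']*1000)
    print('shift',s.round(1),'turn',best.round(3),'| t',round(o['t'],2),'tcp',(o['ee_pos']*1000).round(1),'gap',round(o['finger_gap']*1000,1),'q6',o['joint_positions'][5].round(2),'F',o['contact_force'].round(1))
E
python3 - <<'E'
from h import *
for n,P,s,o,z in [('tray',[(87,52),(690,72),(666,413),(60,400)],7,(76,160),.018),('box',[(78,293),(366,290),(387,525),(96,535)],6,(380,130),.04)]:
    P=np.array(P)/s+np.array(o)-.5
    w=proj_inv('top',P[:,0],P[:,1],z=z)[:,:2]*1000
    print(n,w.round(1).tolist(),w.mean(0).round(1)); e=w[0]-w[1]+w[3]-w[2]; f=w[0]-w[3]+w[1]-w[2]
    print(np.linalg.norm(e)/2,np.linalg.norm(f)/2,'yaw from y edge',np.rad2deg(np.arctan2(-e[0],e[1])),'x edge',np.rad2deg(np.arctan2(f[1],f[0])))
goto(436.6,156.2,100,95.2)
E
```

```text
tray [[601.2, 422.9], [599.7, 225.5], [487.2, 227.5], [486.6, 423.2]] [543.7 324.7]
196.52252358696205 113.53984854542018 yaw from y edge -0.13592465818339117 x edge -0.5735565876248517
box [[588.4, -271.6], [592.2, -379.2], [504.2, -385.5], [497.8, -277.9]] [ 545.6 -328.6]
107.76657556135049 89.55728971352642 yaw from y edge 2.7039867784808336 x edge 4.013245679523165
shift [ 364.3  122.3 -312.2] turn [ 0.002 -0.415 -0.001] | t 0.1 tcp [190.6 568.2 221.9] gap 87.4 q6 -0.12 F [-0.3  0.1  0.3]
```

Request:
drive_tool(moves=[{"x": 364, "y": 122, "z": -312, "ay": -0.415, "claw": -0.6}, {"x": 364, "y": 122, "z": -312, "ay": -0.415, "claw": -0.6}, {"x": 364, "y": 122, "z": -312, "ay": -0.415, "claw": -0.6}, {"x": 364, "y": 122, "z": -312, "ay": -0.415, "claw": -0.6}, {"x": 364, "y": 122, "z": -312, "ay": -0.415, "claw": -0.6}, {"x": 364, "y": 122, "z": -312, "ay": -0.415, "claw": -0.6}, {"x": 364, "y": 122, "z": -312, "ay": -0.415, "claw": -0.6}, {"x": 364, "y": 122, "z": -312, "ay": -0.415, "claw": -0.6}, {"x": 364, "y": 122, "z": -312, "ay": -0.415, "claw": -0.6}, {"x": 364, "y": 122, "z": -312, "ay": -0.415, "claw": -0.6}, {"x": 364, "y": 122, "z": -312, "ay": -0.415, "claw": -0.6}], newtons=15)

```text
invalid input at $.moves[0]: expected keys x, y, z, ax, ay, az, claw
```

```bash
python3 - <<'E'
from h import *
goto(436.6,156.2,3,95.2)
p,d=capture('wrist');save('w1',p)
E
```

```text
shift [ 364.3  219.3 -312. ] turn [ 0.002 -0.415 -0.001] | t 0.1 tcp [190.6 568.2 221.9] gap 87.4 q6 -0.12 F [-0.3  0.1  0.3]
```

View pics/w1.png

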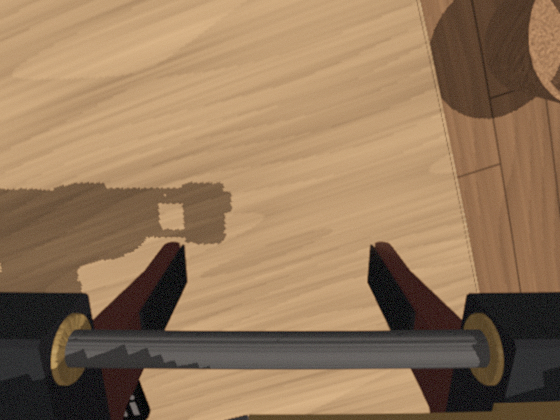

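The call was refused because every row needs all the keys. That wrist picture is therefore from the start pose: bare table, with the fingertips at about (180,250) and (375,250).

Request:
drive_tool(moves=[{"x": 364, "y": 122, "z": -312, "ax": 0.002, "ay": -0.415, "az": 0, "claw": -0.6}, {"x": 364, "y": 122, "z": -312, "ax": 0.002, "ay": -0.415, "az": 0, "claw": -0.6}, {"x": 364, "y": 122, "z": -312, "ax": 0.002, "ay": -0.415, "az": 0, "claw": -0.6}, {"x": 364, "y": 122, "z": -312, "ax": 0.002, "ay": -0.415, "az": 0, "claw": -0.6}, {"x": 364, "y": 122, "z": -312, "ax": 0.002, "ay": -0.415, "az": 0, "claw": -0.6}, {"x": 364, "y": 122, "z": -312, "ax": 0.002, "ay": -0.415, "az": 0, "claw": -0.6}, {"x": 364, "y": 122, "z": -312, "ax": 0.002, "ay": -0.415, "az": 0, "claw": -0.6}, {"x": 364, "y": 122, "z": -312, "ax": 0.002, "ay": -0.415, "az": 0, "claw": -0.6}, {"x": 364, "y": 122, "z": -312, "ax": 0.002, "ay": -0.415, "az": 0, "claw": -0.6}, {"x": 364, "y": 122, "z": -312, "ax": 0.002, "ay": -0.415, "az": 0, "claw": -0.6}, {"x": 364, "y": 122, "z": -312, "ax": 0.002, "ay": -0.415, "az": 0, "claw": -0.6}], newtons=15)

```text
t: 1.52
ee_pos: [0.436, 0.1583, 0.1009]
tool_rot: [-1.567, -0.073, 0.073]
contact_force: [0.0, 0.2, -0.7]
finger_gap: 0.0703
```

```bash
python3 - <<'E'
from h import *
goto(436.6,156.2,3,95.2)
p,d=capture('wrist');save('w2',p)
E
```

```text
shift [ 0.4 97.9 -2.4] turn [-0.002  0.002  0.   ] | t 1.52 tcp [436.  158.3 100.9] gap 70.3 q6 -1.47 F [ 0.   0.2 -0.7]
```

View pics/w2.png

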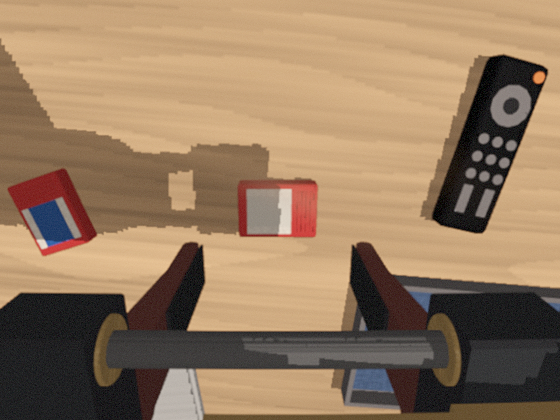

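White cartridge centred at (277,208), midway between the fingertips at (200,245) and (355,245). Descending.

Request:
drive_tool(moves=[{"x": 0, "y": 50, "z": -1, "ax": 0, "ay": 0, "az": 0, "claw": -0.6}, {"x": 0, "y": 85, "z": -1, "ax": 0, "ay": 0, "az": 0, "claw": -0.6}, {"x": 0, "y": 96.5, "z": -1, "ax": 0, "ay": 0, "az": 0, "claw": -0.6}, {"x": 0, "y": 96.5, "z": -1, "ax": 0, "ay": 0, "az": 0, "claw": -0.6}, {"x": 0, "y": 96.5, "z": -1, "ax": 0, "ay": 0, "az": 0, "claw": 0.5}, {"x": 0, "y": 96.5, "z": -1, "ax": 0, "ay": 0, "az": 0, "claw": 0.5}, {"x": 0, "y": 96.5, "z": -1, "ax": 0, "ay": 0, "az": 0, "claw": 0.5}, {"x": 0, "y": 96.5, "z": -1, "ax": 0, "ay": 0, "az": 0, "claw": 0.5}, {"x": 0, "y": 96.5, "z": -1, "ax": 0, "ay": 0, "az": 0, "claw": 0.5}, {"x": 0, "y": 96.5, "z": -1, "ax": 0, "ay": 0, "az": 0, "claw": 0.5}], newtons=15)

```text
t: 2.82
ee_pos: [0.4378, 0.1567, 0.0053]
tool_rot: [-1.567, -0.074, 0.069]
contact_force: [-1.2, 1.8, 7.1]
finger_gap: 0.0558
```

```bash
python3 - <<'E'
from h import *
goto(543.5,326,100,-0.4)
E
```

```text
shift [120.9 -94.  159.2] turn [ 0.    -1.473  0.004] | t 2.83 tcp [437.8 156.7   5.3] gap 55.8 q6 -1.47 F [-1.2  1.8  7.1]
```

```bash
sed -i "s/if best is None or np.linalg.norm(rv)<np.linalg.norm(best): best=rv/q6=(np.arctan2(y,x)-a+np.pi)%(2*np.pi)-np.pi\n        if best is None or abs(q6)<bq: best,bq=rv,abs(q6)/" h.py; python3 - <<'E'
from h import *
goto(543.5,326,100,-0.4)
E
```

```text
shift [120.9 -94.  159.2] turn [-0.004  1.669  0.   ] | t 2.83 tcp [437.8 156.7   5.3] gap 55.8 q6 -1.47 F [-1.2  1.8  7.1]
```

Request:
drive_tool(moves=[{"x": 0, "y": -8, "z": 0, "ax": 0, "ay": 0, "az": 0, "claw": 0.5}, {"x": 0, "y": -30, "z": 0, "ax": 0, "ay": 0, "az": 0, "claw": 0.5}, {"x": 0, "y": -65, "z": 0, "ax": 0, "ay": 0, "az": 0, "claw": 0.5}, {"x": 0, "y": -94, "z": 0, "ax": 0, "ay": 0, "az": 0, "claw": 0.5}, {"x": 0, "y": -94, "z": 0, "ax": 0, "ay": 0, "az": 0, "claw": 0.5}])

```text
t: 3.45
ee_pos: [0.4386, 0.1564, 0.1004]
tool_rot: [-1.567, -0.076, 0.067]
contact_force: [0.7, 0.3, -0.3]
finger_gap: 0.0557
```

```bash
python3 - <<'E'
from h import *
goto(543.5,326,100,-0.4)
p,d=capture('wrist');save('w3',p)
E
```

```text
shift [119.9   1.4 159.3] turn [-0.006  1.669  0.002] | t 3.45 tcp [438.6 156.4 100.4] gap 55.7 q6 -1.47 F [ 0.7  0.3 -0.3]
```

View pics/w3.png

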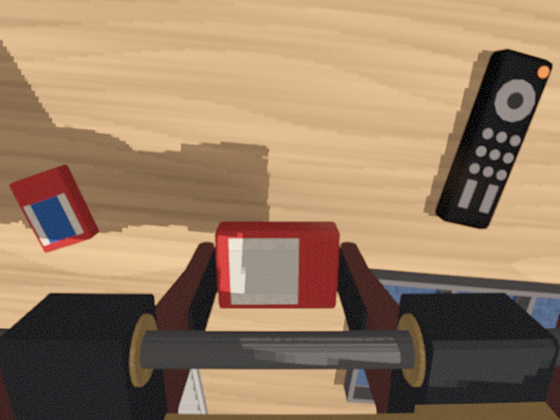

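White cartridge is held level (bottom at (277,265)). Moving over the middle bay.

Request:
drive_tool(moves=[{"x": 120, "y": 1, "z": 159, "ax": -0.004, "ay": 1.669, "az": 0.001, "claw": 0.5}, {"x": 120, "y": 1, "z": 159, "ax": -0.004, "ay": 1.669, "az": 0.001, "claw": 0.5}, {"x": 120, "y": 1, "z": 159, "ax": -0.004, "ay": 1.669, "az": 0.001, "claw": 0.5}, {"x": 120, "y": 1, "z": 159, "ax": -0.004, "ay": 1.669, "az": 0.001, "claw": 0.5}, {"x": 120, "y": 1, "z": 159, "ax": -0.004, "ay": 1.669, "az": 0.001, "claw": 0.5}, {"x": 120, "y": 1, "z": 159, "ax": -0.004, "ay": 1.669, "az": 0.001, "claw": 0.5}, {"x": 120, "y": 1, "z": 159, "ax": -0.004, "ay": 1.669, "az": 0.001, "claw": 0.5}, {"x": 120, "y": 1, "z": 159, "ax": -0.004, "ay": 1.669, "az": 0.001, "claw": 0.5}, {"x": 120, "y": 1, "z": 159, "ax": -0.004, "ay": 1.669, "az": 0.001, "claw": 0.5}, {"x": 120, "y": 1, "z": 159, "ax": -0.004, "ay": 1.669, "az": 0.001, "claw": 0.5}, {"x": 120, "y": 1, "z": 159, "ax": -0.004, "ay": 1.669, "az": 0.001, "claw": 0.5}, {"x": 120, "y": 1, "z": 159, "ax": -0.004, "ay": 1.669, "az": 0.001, "claw": 0.5}])

```text
t: 5.0
ee_pos: [0.5416, 0.3253, 0.0971]
tool_rot: [-1.21, 1.215, -1.212]
contact_force: [0.5, -0.2, -0.0]
finger_gap: 0.056
```

```bash
python3 - <<'E'
from h import *
goto(543.5,326,9.5,-0.4)
p,d=capture('wrist');save('w4',p)
E
```

```text
shift [-0.7 87.5  2.2] turn [0.003 0.002 0.   ] | t 5.0 tcp [541.6 325.3  97.1] gap 56.0 q6 0.44 F [ 0.5 -0.2 -0. ]
```

View pics/w4.png

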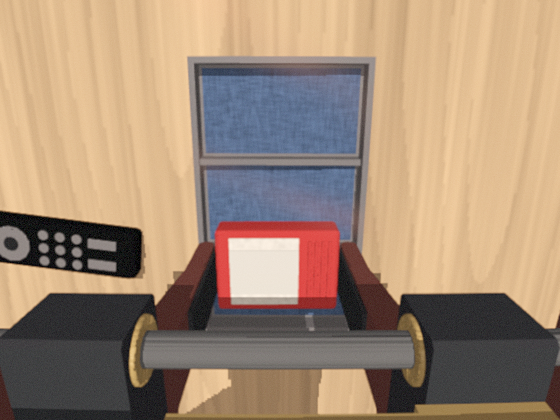

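```bash
cat >> h.py <<'E'
def wristT(o=None):
    o=get_obs() if o is None else o
    T=np.eye(4);T[:3,:3]=R.from_rotvec(o['tool_rot']).as_matrix();T[:3,3]=o['ee_pos']
    return T@camera_params('wrist')['tool_from_camera']
E
python3 - <<'E'
from h import *
u=[277,277,192,371,280];v=[161,62,62,62,161]
print((proj_inv('wrist',u,v,z=.018,T=wristT())*1000).round(1))
E
```

```text
[[541.3 360.6  18. ]
 [541.7 422.2  18. ]
 [489.2 422.7  18. ]
 [599.6 422.1  18. ]
 [543.3 360.6  18. ]]
```

Request:
drive_tool(moves=[{"x": -0.5, "y": 40, "z": 2, "ax": 0.003, "ay": 0.002, "az": 0, "claw": 0.5}, {"x": -0.5, "y": 65, "z": 2, "ax": 0.003, "ay": 0.002, "az": 0, "claw": 0.5}, {"x": -0.5, "y": 80, "z": 2, "ax": 0.003, "ay": 0.002, "az": 0, "claw": 0.5}, {"x": -0.5, "y": 84, "z": 2, "ax": 0.003, "ay": 0.002, "az": 0, "claw": 0.5}, {"x": -0.5, "y": 86, "z": 2, "ax": 0.003, "ay": 0.002, "az": 0, "claw": 0.5}, {"x": -0.5, "y": 87.5, "z": 2, "ax": 0.003, "ay": 0.002, "az": 0, "claw": 0.5}, {"x": -0.5, "y": 87.5, "z": 2, "ax": 0.003, "ay": 0.002, "az": 0, "claw": 0.5}, {"x": -0.5, "y": 87.5, "z": 2, "ax": 0.003, "ay": 0.002, "az": 0, "claw": 0.5}])

```text
t: 6.05
ee_pos: [0.5438, 0.3261, 0.0104]
tool_rot: [-1.204, 1.215, -1.216]
contact_force: [0.3, 0.3, -0.5]
finger_gap: 0.0557
```

```bash
python3 - <<'E'
from h import *
goto(543.5,326,9.5,-0.4)
E
```

```text
shift [ 0.1  0.9 -0.3] turn [-0.001 -0.002 -0.   ] | t 6.05 tcp [543.8 326.1  10.4] gap 55.7 q6 0.44 F [ 0.3  0.3 -0.5]
```

Request:
drive_tool(moves=[{"x": 0, "y": 1.5, "z": 0, "ax": 0, "ay": 0, "az": 0, "claw": 0.5}, {"x": 0, "y": 1.5, "z": 0, "ax": 0, "ay": 0, "az": 0, "claw": 0.5}, {"x": 0, "y": 1.5, "z": 0, "ax": 0, "ay": 0, "az": 0, "claw": -0.4}, {"x": 0, "y": 1.5, "z": 0, "ax": 0, "ay": 0, "az": 0, "claw": -0.6}, {"x": 0, "y": 1.5, "z": 0, "ax": 0, "ay": 0, "az": 0, "claw": -0.6}, {"x": 0, "y": 1.5, "z": 0, "ax": 0, "ay": 0, "az": 0, "claw": -0.6}, {"x": 0, "y": -20, "z": 0, "ax": 0, "ay": 0, "az": 0, "claw": -0.6}, {"x": 0, "y": -60, "z": 0, "ax": 0, "ay": 0, "az": 0, "claw": -0.6}, {"x": 0, "y": -100, "z": 0, "ax": 0, "ay": 0, "az": 0, "claw": -0.6}, {"x": 0, "y": -100, "z": 0, "ax": 0, "ay": 0, "az": 0, "claw": -0.6}])

```text
t: 7.3
ee_pos: [0.546, 0.3271, 0.1134]
tool_rot: [-1.198, 1.212, -1.217]
contact_force: [-0.3, -0.7, 0.2]
finger_gap: 0.0704
```

```bash
python3 - <<'E'
from h import *
goto(455.1,-6.8,100,23.2)
p,d=capture('wrist');save('w5',p)
E
```

```text
shift [334.8  11.9 -88. ] turn [-0.007 -0.414 -0.001] | t 7.3 tcp [546.  327.1 113.4] gap 70.4 q6 0.44 F [-0.3 -0.7  0.2]
```

View pics/w5.png

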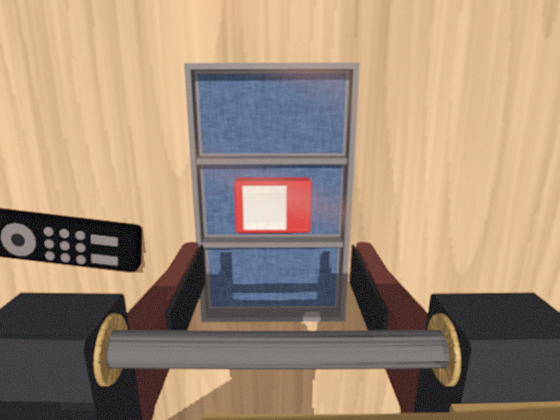

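White lies flat and centred in the middle bay (273,205). Next is blue.

Request:
drive_tool(moves=[{"x": 335, "y": 12, "z": -88, "ax": -0.006, "ay": -0.414, "az": 0, "claw": -0.6}, {"x": 335, "y": 12, "z": -88, "ax": -0.006, "ay": -0.414, "az": 0, "claw": -0.6}, {"x": 335, "y": 12, "z": -88, "ax": -0.006, "ay": -0.414, "az": 0, "claw": -0.6}, {"x": 335, "y": 12, "z": -88, "ax": -0.006, "ay": -0.414, "az": 0, "claw": -0.6}, {"x": 335, "y": 12, "z": -88, "ax": -0.006, "ay": -0.414, "az": 0, "claw": -0.6}, {"x": 335, "y": 12, "z": -88, "ax": -0.006, "ay": -0.414, "az": 0, "claw": -0.6}, {"x": 335, "y": 12, "z": -88, "ax": -0.006, "ay": -0.414, "az": 0, "claw": -0.6}, {"x": 335, "y": 12, "z": -88, "ax": -0.006, "ay": -0.414, "az": 0, "claw": -0.6}, {"x": 335, "y": 12, "z": -88, "ax": -0.006, "ay": -0.414, "az": 0, "claw": -0.6}])

```text
t: 8.48
ee_pos: [0.4526, -0.0072, 0.0977]
tool_rot: [-1.379, 0.909, -0.902]
contact_force: [-0.1, 0.3, 0.6]
finger_gap: 0.0702
```

```bash
python3 - <<'E'
from h import *
goto(455.1,-6.8,4.5,23.2)
p,d=capture('wrist');save('w6',p)
E
```

```text
shift [ 0.7 93.2  3. ] turn [ 0.006  0.001 -0.002] | t 8.47 tcp [452.6  -7.2  97.7] gap 70.2 q6 -0.57 F [-0.1  0.3  0.6]
```

View pics/w6.png

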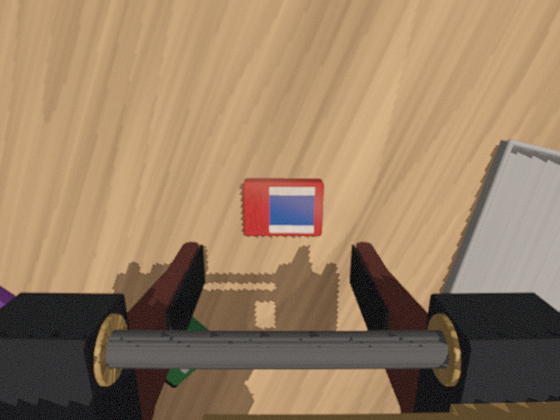

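Blue is at (283,207), about 3 mm off to +z as computed. Descending and gripping.

Request:
drive_tool(moves=[{"x": 0.5, "y": 50, "z": 3, "ax": 0.004, "ay": 0, "az": 0, "claw": -0.6}, {"x": 0.5, "y": 82, "z": 3, "ax": 0.004, "ay": 0, "az": 0, "claw": -0.6}, {"x": 0.5, "y": 93, "z": 3, "ax": 0.004, "ay": 0, "az": 0, "claw": -0.6}, {"x": 0.5, "y": 93, "z": 3, "ax": 0.004, "ay": 0, "az": 0, "claw": -0.6}, {"x": 0.5, "y": 93, "z": 3, "ax": 0.004, "ay": 0, "az": 0, "claw": 0.5}, {"x": 0.5, "y": 93, "z": 3, "ax": 0.004, "ay": 0, "az": 0, "claw": 0.5}, {"x": 0.5, "y": 93, "z": 3, "ax": 0.004, "ay": 0, "az": 0, "claw": 0.5}, {"x": 0.5, "y": 93, "z": 3, "ax": 0.004, "ay": 0, "az": 0, "claw": 0.5}, {"x": 0.5, "y": 93, "z": 3, "ax": 0.004, "ay": 0, "az": 0, "claw": 0.5}])

```text
t: 9.65
ee_pos: [0.456, -0.0077, 0.006]
tool_rot: [-1.374, 0.906, -0.906]
contact_force: [0.0, 1.6, 7.2]
finger_gap: 0.0559
```

Request:
drive_tool(moves=[{"x": 0, "y": -6, "z": 0, "ax": 0, "ay": 0, "az": 0, "claw": 0.5}, {"x": 0, "y": -25, "z": 0, "ax": 0, "ay": 0, "az": 0, "claw": 0.5}, {"x": 0, "y": -60, "z": 0, "ax": 0, "ay": 0, "az": 0, "claw": 0.5}, {"x": 0, "y": -95, "z": 0, "ax": 0, "ay": 0, "az": 0, "claw": 0.5}, {"x": 0, "y": -95, "z": 0, "ax": 0, "ay": 0, "az": 0, "claw": 0.5}])

```text
t: 10.28
ee_pos: [0.4571, -0.0081, 0.1024]
tool_rot: [-1.373, 0.903, -0.908]
contact_force: [0.2, -0.3, -1.5]
finger_gap: 0.0559
```

```bash
python3 - <<'E'
from h import *
goto(544,262,100,-0.4)
E
```

```text
shift [-214.     2.5  186.2] turn [-0.003  0.412  0.001] | t 10.28 tcp [457.1  -8.1 102.4] gap 55.9 q6 -0.57 F [ 0.2 -0.3 -1.5]
```

Request:
drive_tool(moves=[{"x": -214, "y": 2, "z": 186, "ax": -0.003, "ay": 0.412, "az": 0, "claw": 0.5}, {"x": -214, "y": 2, "z": 186, "ax": -0.003, "ay": 0.412, "az": 0, "claw": 0.5}, {"x": -214, "y": 2, "z": 186, "ax": -0.003, "ay": 0.412, "az": 0, "claw": 0.5}, {"x": -214, "y": 2, "z": 186, "ax": -0.003, "ay": 0.412, "az": 0, "claw": 0.5}, {"x": -214, "y": 2, "z": 186, "ax": -0.003, "ay": 0.412, "az": 0, "claw": 0.5}, {"x": -214, "y": 2, "z": 186, "ax": -0.003, "ay": 0.412, "az": 0, "claw": 0.5}, {"x": -214, "y": 2, "z": 186, "ax": -0.003, "ay": 0.412, "az": 0, "claw": 0.5}, {"x": -214, "y": 2, "z": 186, "ax": -0.003, "ay": 0.412, "az": 0, "claw": 0.5}, {"x": -214, "y": 2, "z": 186, "ax": -0.003, "ay": 0.412, "az": 0, "claw": 0.5}])

```text
t: 11.4
ee_pos: [0.5415, 0.261, 0.0978]
tool_rot: [-1.21, 1.219, -1.213]
contact_force: [0.4, 0.9, -0.3]
finger_gap: 0.0561
```

```bash
python3 - <<'E'
from h import *
goto(544,262,10,-0.4)
p,d=capture('wrist');save('w7',p)
E
```

```text
shift [-1.1 87.8  3. ] turn [ 0.006 -0.002  0.001] | t 11.4 tcp [541.5 261.   97.8] gap 56.1 q6 0.34 F [ 0.4  0.9 -0.3]
```

View pics/w7.png

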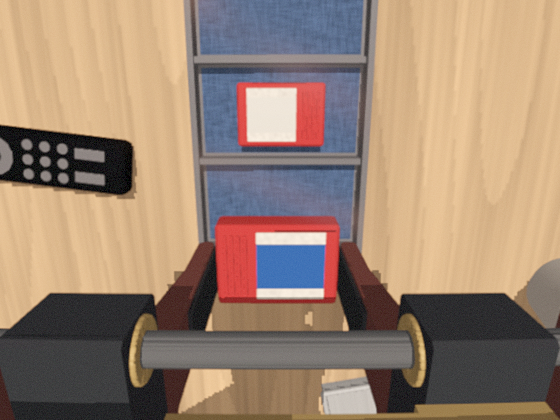

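Blue is held about 3 mm towards +y of the finger centre (rows 216–302, against 222–308 for white), so I'll offset the placing by that.

Request:
drive_tool(moves=[{"x": 1.5, "y": 40, "z": 3, "ax": 0.004, "ay": 0, "az": 0, "claw": 0.5}, {"x": 1.5, "y": 65, "z": 3, "ax": 0.004, "ay": 0, "az": 0, "claw": 0.5}, {"x": 1.5, "y": 80, "z": 3, "ax": 0.004, "ay": 0, "az": 0, "claw": 0.5}, {"x": 1.5, "y": 84, "z": 3, "ax": 0.004, "ay": 0, "az": 0, "claw": 0.5}, {"x": 1.5, "y": 86, "z": 3, "ax": 0.004, "ay": 0, "az": 0, "claw": 0.5}, {"x": 1.5, "y": 88, "z": 3, "ax": 0.004, "ay": 0, "az": 0, "claw": 0.5}, {"x": 1.5, "y": 89, "z": 3, "ax": 0.004, "ay": 0, "az": 0, "claw": 0.5}, {"x": 1.5, "y": 89, "z": 3, "ax": 0.004, "ay": 0, "az": 0, "claw": 0.5}, {"x": 1.5, "y": 89, "z": 3, "ax": 0.004, "ay": 0, "az": 0, "claw": 0.5}])

```text
t: 12.58
ee_pos: [0.545, 0.261, 0.0101]
tool_rot: [-1.206, 1.214, -1.214]
contact_force: [-0.2, -1.8, 5.8]
finger_gap: 0.0559
```

Request:
drive_tool(moves=[{"x": 0, "y": 0, "z": 0, "ax": 0, "ay": 0, "az": 0, "claw": -0.4}, {"x": 0, "y": 0, "z": 0, "ax": 0, "ay": 0, "az": 0, "claw": -0.6}, {"x": 0, "y": 0, "z": 0, "ax": 0, "ay": 0, "az": 0, "claw": -0.6}, {"x": 0, "y": 0, "z": 0, "ax": 0, "ay": 0, "az": 0, "claw": -0.6}, {"x": 0, "y": -20, "z": 0, "ax": 0, "ay": 0, "az": 0, "claw": -0.6}, {"x": 0, "y": -60, "z": 0, "ax": 0, "ay": 0, "az": 0, "claw": -0.6}, {"x": 0, "y": -110, "z": 0, "ax": 0, "ay": 0, "az": 0, "claw": -0.6}, {"x": 0, "y": -110, "z": 0, "ax": 0, "ay": 0, "az": 0, "claw": -0.6}])

```text
t: 13.58
ee_pos: [0.5476, 0.2619, 0.123]
tool_rot: [-1.199, 1.21, -1.216]
contact_force: [0.1, -0.7, -1.1]
finger_gap: 0.0702
```

```bash
python3 - <<'E'
from h import *
goto(360.4,-274.3,100,11.8)
p,d=capture('wrist');save('w8',p)
E
```

```text
shift [ 537.6   20.5 -183.6] turn [-0.007 -0.213 -0.002] | t 13.57 tcp [547.6 261.9 123. ] gap 70.2 q6 0.34 F [ 0.1 -0.7 -1.1]
```

View pics/w8.png

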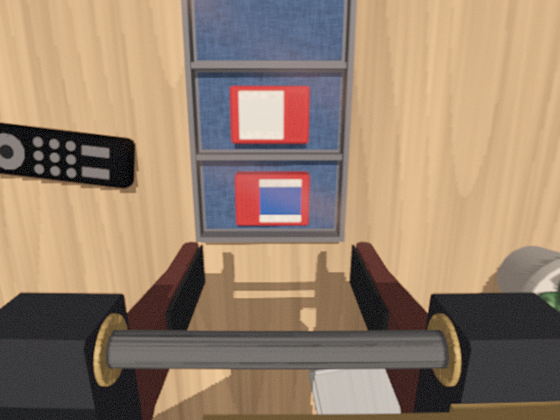

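Blue is flat in the -64 bay (272,198). Next is yellow.

Request:
drive_tool(moves=[{"x": 538, "y": 20, "z": -184, "ax": -0.006, "ay": -0.213, "az": 0, "claw": -0.6}, {"x": 538, "y": 20, "z": -184, "ax": -0.006, "ay": -0.213, "az": 0, "claw": -0.6}, {"x": 538, "y": 20, "z": -184, "ax": -0.006, "ay": -0.213, "az": 0, "claw": -0.6}, {"x": 538, "y": 20, "z": -184, "ax": -0.006, "ay": -0.213, "az": 0, "claw": -0.6}, {"x": 538, "y": 20, "z": -184, "ax": -0.006, "ay": -0.213, "az": 0, "claw": -0.6}, {"x": 538, "y": 20, "z": -184, "ax": -0.006, "ay": -0.213, "az": 0, "claw": -0.6}, {"x": 538, "y": 20, "z": -184, "ax": -0.006, "ay": -0.213, "az": 0, "claw": -0.6}, {"x": 538, "y": 20, "z": -184, "ax": -0.006, "ay": -0.213, "az": 0, "claw": -0.6}, {"x": 538, "y": 20, "z": -184, "ax": -0.006, "ay": -0.213, "az": 0, "claw": -0.6}, {"x": 538, "y": 20, "z": -184, "ax": -0.006, "ay": -0.213, "az": 0, "claw": -0.6}, {"x": 538, "y": 20, "z": -184, "ax": -0.006, "ay": -0.213, "az": 0, "claw": -0.6}, {"x": 538, "y": 20, "z": -184, "ax": -0.006, "ay": -0.213, "az": 0, "claw": -0.6}])

```text
t: 15.12
ee_pos: [0.3565, -0.2738, 0.0987]
tool_rot: [-1.305, 1.061, -1.05]
contact_force: [-0.1, -0.1, -1.0]
finger_gap: 0.0702
```

```bash
python3 - <<'E'
from h import *
goto(360.4,-274.3,4.5,11.8)
p,d=capture('wrist');save('w9',p)
E
```

```text
shift [ 1.5 94.1  4.5] turn [ 0.008  0.002 -0.002] | t 15.12 tcp [ 356.5 -273.8   98.7] gap 70.2 q6 -1.01 F [-0.1 -0.1 -1. ]
```

View pics/w9.png

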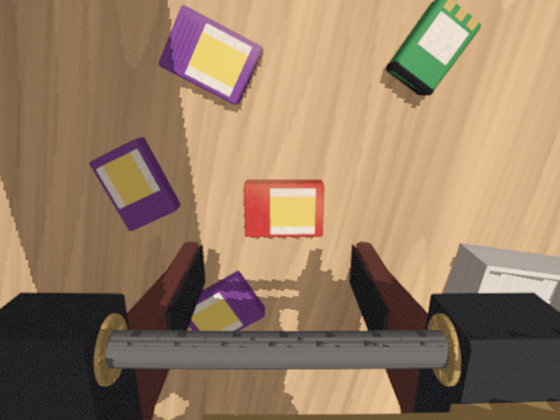

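Red cartridge with the yellow field is at (284,208). The left finger will land near column 215, clear of the purple one, whose edge is at (180,205).

Request:
drive_tool(moves=[{"x": 0.5, "y": 50, "z": 4, "ax": 0.004, "ay": 0, "az": 0, "claw": -0.6}, {"x": 0.5, "y": 82, "z": 4, "ax": 0.004, "ay": 0, "az": 0, "claw": -0.6}, {"x": 0.5, "y": 94, "z": 4, "ax": 0.004, "ay": 0, "az": 0, "claw": -0.6}, {"x": 0.5, "y": 94, "z": 4, "ax": 0.004, "ay": 0, "az": 0, "claw": -0.6}, {"x": 0.5, "y": 94, "z": 4, "ax": 0.004, "ay": 0, "az": 0, "claw": 0.5}, {"x": 0.5, "y": 94, "z": 4, "ax": 0.004, "ay": 0, "az": 0, "claw": 0.5}, {"x": 0.5, "y": 94, "z": 4, "ax": 0.004, "ay": 0, "az": 0, "claw": 0.5}, {"x": 0.5, "y": 94, "z": 4, "ax": 0.004, "ay": 0, "az": 0, "claw": 0.5}, {"x": 0.5, "y": 94, "z": 4, "ax": 0.004, "ay": 0, "az": 0, "claw": 0.5}])

```text
t: 16.3
ee_pos: [0.3608, -0.2763, 0.0063]
tool_rot: [-1.302, 1.057, -1.057]
contact_force: [1.2, 2.7, 8.2]
finger_gap: 0.056
```

Request:
drive_tool(moves=[{"x": 0, "y": -6, "z": 0, "ax": 0, "ay": 0, "az": 0, "claw": 0.5}, {"x": 0, "y": -25, "z": 0, "ax": 0, "ay": 0, "az": 0, "claw": 0.5}, {"x": 0, "y": -60, "z": 0, "ax": 0, "ay": 0, "az": 0, "claw": 0.5}, {"x": 0, "y": -95, "z": 0, "ax": 0, "ay": 0, "az": 0, "claw": 0.5}, {"x": 0, "y": -95, "z": 0, "ax": 0, "ay": 0, "az": 0, "claw": 0.5}])

```text
t: 16.92
ee_pos: [0.3617, -0.2772, 0.1027]
tool_rot: [-1.302, 1.054, -1.059]
contact_force: [-0.4, -0.7, -0.4]
finger_gap: 0.0558
```

```bash
python3 - <<'E'
from h import *
goto(544,390,100,-0.4)
E
```

```text
shift [-615.8   -0.   314.9] turn [-0.     0.213  0.004] | t 16.93 tcp [ 361.7 -277.2  102.7] gap 55.8 q6 -1.01 F [-0.4 -0.7 -0.4]
```

Request:
drive_tool(moves=[{"x": -616, "y": 0, "z": 315, "ax": 0, "ay": 0.213, "az": 0.002, "claw": 0.5}, {"x": -616, "y": 0, "z": 315, "ax": 0, "ay": 0.213, "az": 0.002, "claw": 0.5}, {"x": -616, "y": 0, "z": 315, "ax": 0, "ay": 0.213, "az": 0.002, "claw": 0.5}, {"x": -616, "y": 0, "z": 315, "ax": 0, "ay": 0.213, "az": 0.002, "claw": 0.5}, {"x": -616, "y": 0, "z": 315, "ax": 0, "ay": 0.213, "az": 0.002, "claw": 0.5}, {"x": -616, "y": 0, "z": 315, "ax": 0, "ay": 0.213, "az": 0.002, "claw": 0.5}, {"x": -616, "y": 0, "z": 315, "ax": 0, "ay": 0.213, "az": 0.002, "claw": 0.5}, {"x": -616, "y": 0, "z": 315, "ax": 0, "ay": 0.213, "az": 0.002, "claw": 0.5}, {"x": -616, "y": 0, "z": 315, "ax": 0, "ay": 0.213, "az": 0.002, "claw": 0.5}, {"x": -616, "y": 0, "z": 315, "ax": 0, "ay": 0.213, "az": 0.002, "claw": 0.5}, {"x": -616, "y": 0, "z": 315, "ax": 0, "ay": 0.213, "az": 0.002, "claw": 0.5}, {"x": -616, "y": 0, "z": 315, "ax": 0, "ay": 0.213, "az": 0.002, "claw": 0.5}])

```text
t: 18.42
ee_pos: [0.5429, 0.3953, 0.098]
tool_rot: [-1.208, 1.216, -1.209]
contact_force: [-0.1, -0.8, -1.3]
finger_gap: 0.056
```

Request:
drive_tool(moves=[{"x": 0, "y": 0, "z": 0, "ax": 0, "ay": 0, "az": 0, "claw": 0.5}, {"x": 0, "y": 0, "z": 0, "ax": 0, "ay": 0, "az": 0, "claw": 0.5}, {"x": 0, "y": 0, "z": 0, "ax": 0, "ay": 0, "az": 0, "claw": 0.5}])

```text
t: 18.8
ee_pos: [0.5423, 0.3899, 0.0994]
tool_rot: [-1.207, 1.219, -1.213]
contact_force: [-0.1, -0.2, -0.7]
finger_gap: 0.0557
```

```bash
python3 - <<'E'
from h import *
goto(544,390,10,-0.4)
p,d=capture('wrist');save('w10',p)
E
```

```text
shift [ 0.  89.4  2.1] turn [ 0.004 -0.002 -0.001] | t 18.8 tcp [542.3 389.9  99.4] gap 55.7 q6 0.53 F [-0.1 -0.2 -0.7]
```

View pics/w10.png

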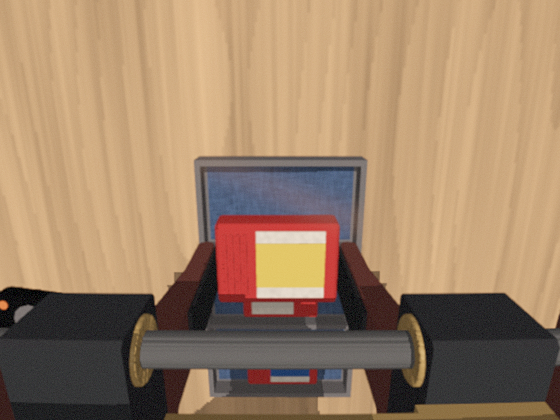

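Yellow is held about 3 mm towards +y again (rows 216–300), so the same offset applies.

Request:
drive_tool(moves=[{"x": 2.5, "y": 40, "z": 2, "ax": 0.003, "ay": 0, "az": 0, "claw": 0.5}, {"x": 2.5, "y": 65, "z": 2, "ax": 0.003, "ay": 0, "az": 0, "claw": 0.5}, {"x": 2.5, "y": 80, "z": 2, "ax": 0.003, "ay": 0, "az": 0, "claw": 0.5}, {"x": 2.5, "y": 86, "z": 2, "ax": 0.003, "ay": 0, "az": 0, "claw": 0.5}, {"x": 2.5, "y": 88, "z": 2, "ax": 0.003, "ay": 0, "az": 0, "claw": 0.5}, {"x": 2.5, "y": 89.5, "z": 2, "ax": 0.003, "ay": 0, "az": 0, "claw": 0.5}, {"x": 2.5, "y": 90, "z": 2, "ax": 0.003, "ay": 0, "az": 0, "claw": 0.5}, {"x": 2.5, "y": 90, "z": 2, "ax": 0.003, "ay": 0, "az": 0, "claw": 0.5}, {"x": 2.5, "y": 90, "z": 2, "ax": 0.003, "ay": 0, "az": 0, "claw": 0.5}])

```text
t: 19.98
ee_pos: [0.5449, 0.3898, 0.0104]
tool_rot: [-1.203, 1.215, -1.213]
contact_force: [-0.6, -0.4, 4.7]
finger_gap: 0.0557
```

Request:
drive_tool(moves=[{"x": 0, "y": 0, "z": 0, "ax": 0, "ay": 0, "az": 0, "claw": -0.4}, {"x": 0, "y": 0, "z": 0, "ax": 0, "ay": 0, "az": 0, "claw": -0.6}, {"x": 0, "y": 0, "z": 0, "ax": 0, "ay": 0, "az": 0, "claw": -0.6}, {"x": 0, "y": 0, "z": 0, "ax": 0, "ay": 0, "az": 0, "claw": -0.6}, {"x": 0, "y": -20, "z": 0, "ax": 0, "ay": 0, "az": 0, "claw": -0.6}, {"x": 0, "y": -60, "z": 0, "ax": 0, "ay": 0, "az": 0, "claw": -0.6}, {"x": 0, "y": -110, "z": 0, "ax": 0, "ay": 0, "az": 0, "claw": -0.6}, {"x": 0, "y": -110, "z": 0, "ax": 0, "ay": 0, "az": 0, "claw": -0.6}])

```text
t: 20.98
ee_pos: [0.5478, 0.3912, 0.1259]
tool_rot: [-1.194, 1.211, -1.213]
contact_force: [0.5, 0.6, -0.1]
finger_gap: 0.0703
```

```bash
python3 - <<'E'
from h import *
goto(379.7,297.2,100,82.1)
p,d=capture('wrist');save('w11',p)
E
```

```text
shift [  95.4   23.7 -167.7] turn [-1.20e-02 -1.44e+00  1.00e-03] | t 20.98 tcp [547.8 391.2 125.9] gap 70.3 q6 0.52 F [ 0.5  0.6 -0.1]
```

View pics/w11.png

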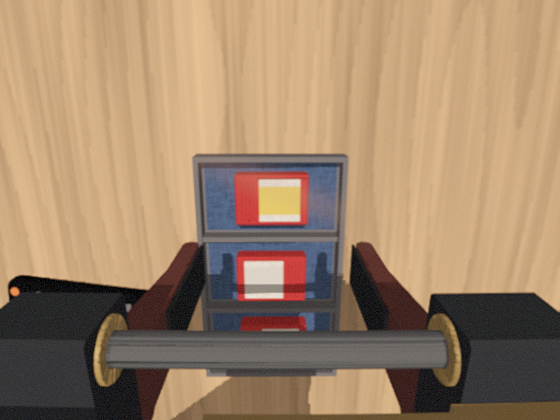

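Yellow is flat in the +64 bay (272,198), and all three cartridges are in. Next is the controller.

Request:
drive_tool(moves=[{"x": 95, "y": 24, "z": -168, "ax": -0.01, "ay": -1.44, "az": 0, "claw": -0.6}, {"x": 95, "y": 24, "z": -168, "ax": -0.01, "ay": -1.44, "az": 0, "claw": -0.6}, {"x": 95, "y": 24, "z": -168, "ax": -0.01, "ay": -1.44, "az": 0, "claw": -0.6}, {"x": 95, "y": 24, "z": -168, "ax": -0.01, "ay": -1.44, "az": 0, "claw": -0.6}, {"x": 95, "y": 24, "z": -168, "ax": -0.01, "ay": -1.44, "az": 0, "claw": -0.6}, {"x": 95, "y": 24, "z": -168, "ax": -0.01, "ay": -1.44, "az": 0, "claw": -0.6}, {"x": 95, "y": 24, "z": -168, "ax": -0.01, "ay": -1.44, "az": 0, "claw": -0.6}, {"x": 95, "y": 24, "z": -168, "ax": -0.01, "ay": -1.44, "az": 0, "claw": -0.6}, {"x": 95, "y": 24, "z": -168, "ax": -0.01, "ay": -1.44, "az": 0, "claw": -0.6}, {"x": 95, "y": 24, "z": -168, "ax": -0.01, "ay": -1.44, "az": 0, "claw": -0.6}, {"x": 95, "y": 24, "z": -168, "ax": -0.01, "ay": -1.44, "az": 0, "claw": -0.6}])

```text
t: 22.4
ee_pos: [0.3756, 0.2953, 0.0953]
tool_rot: [-1.573, 0.115, -0.104]
contact_force: [-0.4, 0.0, 0.0]
finger_gap: 0.0703
```

```bash
python3 - <<'E'
from h import *
goto(379.7,297.2,4.5,82.1)
p,d=capture('wrist');save('w12',p)
E
```

```text
shift [ 4.4 90.8  2.9] turn [ 0.005 -0.001 -0.007] | t 22.4 tcp [375.6 295.3  95.3] gap 70.3 q6 -0.91 F [-0.4  0.   0. ]
```

View pics/w12.png

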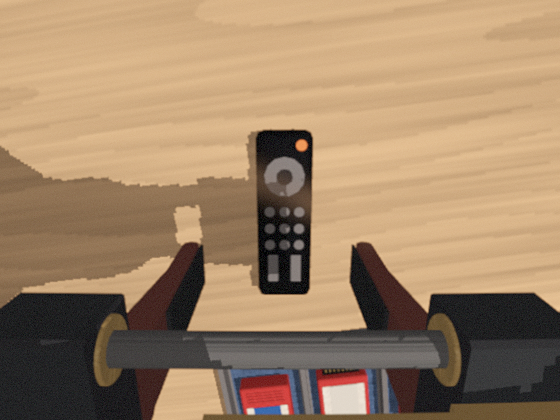

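Controller is centred at (284,211), about 3 mm off as computed. Gripping with 25 N.

Request:
drive_tool(moves=[{"x": 4, "y": 50, "z": 3, "ax": 0.003, "ay": 0, "az": -0.005, "claw": -0.5}, {"x": 4, "y": 80, "z": 3, "ax": 0.003, "ay": 0, "az": -0.005, "claw": -0.3}, {"x": 4, "y": 91, "z": 3, "ax": 0.003, "ay": 0, "az": -0.005, "claw": -0.3}, {"x": 4, "y": 91, "z": 3, "ax": 0.003, "ay": 0, "az": -0.005, "claw": -0.3}, {"x": 4, "y": 91, "z": 3, "ax": 0.003, "ay": 0, "az": -0.005, "claw": 0.7}, {"x": 4, "y": 91, "z": 3, "ax": 0.003, "ay": 0, "az": -0.005, "claw": 0.7}, {"x": 4, "y": 91, "z": 3, "ax": 0.003, "ay": 0, "az": -0.005, "claw": 0.7}, {"x": 4, "y": 91, "z": 3, "ax": 0.003, "ay": 0, "az": -0.005, "claw": 0.7}, {"x": 4, "y": 91, "z": 3, "ax": 0.003, "ay": 0, "az": -0.005, "claw": 0.7}, {"x": 4, "y": 91, "z": 3, "ax": 0.003, "ay": 0, "az": -0.005, "claw": 0.7}], newtons=25)

```text
t: 23.7
ee_pos: [0.3803, 0.298, 0.0054]
tool_rot: [-1.569, 0.108, -0.108]
contact_force: [-0.8, 0.2, 6.8]
finger_gap: 0.0377
```

Request:
drive_tool(moves=[{"x": 0, "y": -6, "z": 0, "ax": 0, "ay": 0, "az": 0, "claw": 0.7}, {"x": 0, "y": -25, "z": 0, "ax": 0, "ay": 0, "az": 0, "claw": 0.7}, {"x": 0, "y": -60, "z": 0, "ax": 0, "ay": 0, "az": 0, "claw": 0.7}, {"x": 0, "y": -95, "z": 0, "ax": 0, "ay": 0, "az": 0, "claw": 0.7}, {"x": 0, "y": -95, "z": 0, "ax": 0, "ay": 0, "az": 0, "claw": 0.7}])

```text
t: 24.32
ee_pos: [0.3812, 0.2986, 0.1018]
tool_rot: [-1.567, 0.106, -0.11]
contact_force: [-0.5, 0.7, -1.3]
finger_gap: 0.0379
```

```bash
python3 - <<'E'
from h import *
goto(653.7,15.7,100,11.1)
p,d=capture('wrist');save('w13',p)
E
```

```text
shift [ 308.7    2.3 -242.8] turn [-0.003  1.239  0.002] | t 24.32 tcp [381.2 298.6 101.8] gap 37.9 q6 -0.91 F [-0.5  0.7 -1.3]
```

View pics/w13.png

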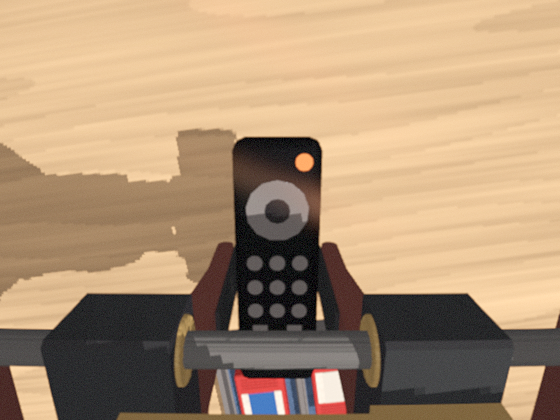

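Controller is held level and centred. Moving over the steel tray.

Request:
drive_tool(moves=[{"x": 309, "y": 2, "z": -243, "ax": -0.003, "ay": 1.239, "az": 0.002, "claw": 0.7}, {"x": 309, "y": 2, "z": -243, "ax": -0.003, "ay": 1.239, "az": 0.002, "claw": 0.7}, {"x": 309, "y": 2, "z": -243, "ax": -0.003, "ay": 1.239, "az": 0.002, "claw": 0.7}, {"x": 309, "y": 2, "z": -243, "ax": -0.003, "ay": 1.239, "az": 0.002, "claw": 0.7}, {"x": 309, "y": 2, "z": -243, "ax": -0.003, "ay": 1.239, "az": 0.002, "claw": 0.7}, {"x": 309, "y": 2, "z": -243, "ax": -0.003, "ay": 1.239, "az": 0.002, "claw": 0.7}, {"x": 309, "y": 2, "z": -243, "ax": -0.003, "ay": 1.239, "az": 0.002, "claw": 0.7}, {"x": 309, "y": 2, "z": -243, "ax": -0.003, "ay": 1.239, "az": 0.002, "claw": 0.7}, {"x": 309, "y": 2, "z": -243, "ax": -0.003, "ay": 1.239, "az": 0.002, "claw": 0.7}, {"x": 309, "y": 2, "z": -243, "ax": -0.003, "ay": 1.239, "az": 0.002, "claw": 0.7}, {"x": 309, "y": 2, "z": -243, "ax": -0.003, "ay": 1.239, "az": 0.002, "claw": 0.7}, {"x": 309, "y": 2, "z": -243, "ax": -0.003, "ay": 1.239, "az": 0.002, "claw": 0.7}])

```text
t: 25.88
ee_pos: [0.6521, 0.0151, 0.0977]
tool_rot: [-1.3, 1.067, -1.063]
contact_force: [0.9, 1.0, -1.4]
finger_gap: 0.0379
```

```bash
python3 - <<'E'
from h import *
goto(653.7,15.7,8.6,11.1)
p,d=capture('wrist');save('w14',p)
E
```

```text
shift [-0.5 89.1  2.2] turn [0.005 0.001 0.002] | t 25.88 tcp [652.1  15.1  97.7] gap 37.9 q6 -0.27 F [ 0.9  1.  -1.4]
```

View pics/w14.png

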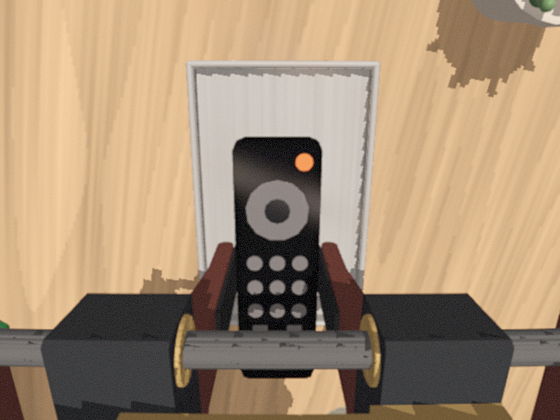

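Controller is aligned with the tray (rim columns 190–377, tray centre about 283). Lowering.

Request:
drive_tool(moves=[{"x": 0, "y": 40, "z": 2, "ax": 0.004, "ay": 0, "az": 0.001, "claw": 0.7}, {"x": 0, "y": 65, "z": 2, "ax": 0.004, "ay": 0, "az": 0.001, "claw": 0.7}, {"x": 0, "y": 80, "z": 2, "ax": 0.004, "ay": 0, "az": 0.001, "claw": 0.7}, {"x": 0, "y": 86, "z": 2, "ax": 0.004, "ay": 0, "az": 0.001, "claw": 0.7}, {"x": 0, "y": 88, "z": 2, "ax": 0.004, "ay": 0, "az": 0.001, "claw": 0.7}, {"x": 0, "y": 89.5, "z": 2, "ax": 0.004, "ay": 0, "az": 0.001, "claw": 0.7}, {"x": 0, "y": 90, "z": 2, "ax": 0.004, "ay": 0, "az": 0.001, "claw": 0.7}, {"x": 0, "y": 90, "z": 2, "ax": 0.004, "ay": 0, "az": 0.001, "claw": 0.7}, {"x": 0, "y": 90, "z": 2, "ax": 0.004, "ay": 0, "az": 0.001, "claw": 0.7}])

```text
t: 27.05
ee_pos: [0.6545, 0.0146, 0.0084]
tool_rot: [-1.295, 1.065, -1.066]
contact_force: [-0.2, -0.2, 5.7]
finger_gap: 0.0376
```

Request:
drive_tool(moves=[{"x": 0, "y": 0, "z": 0, "ax": 0, "ay": 0, "az": 0, "claw": 0}, {"x": 0, "y": 0, "z": 0, "ax": 0, "ay": 0, "az": 0, "claw": -0.3}, {"x": 0, "y": 0, "z": 0, "ax": 0, "ay": 0, "az": 0, "claw": -0.3}, {"x": 0, "y": 0, "z": 0, "ax": 0, "ay": 0, "az": 0, "claw": -0.3}, {"x": 0, "y": -20, "z": 0, "ax": 0, "ay": 0, "az": 0, "claw": -0.3}, {"x": 0, "y": -60, "z": 0, "ax": 0, "ay": 0, "az": 0, "claw": -0.3}, {"x": 0, "y": -110, "z": 0, "ax": 0, "ay": 0, "az": 0, "claw": -0.3}, {"x": 0, "y": -110, "z": 0, "ax": 0, "ay": 0, "az": 0, "claw": -0.3}])

```text
t: 28.05
ee_pos: [0.6579, 0.0145, 0.1236]
tool_rot: [-1.29, 1.058, -1.071]
contact_force: [1.0, -0.5, -0.7]
finger_gap: 0.0569
```

```bash
python3 - <<'E'
from h import *
goto(429.1,-150.4,100,158.2)
p,d=capture('wrist');save('w15',p)
E
```

```text
shift [ 117.6   21.8 -256.5] turn [-0.009  0.575  0.001] | t 28.05 tcp [657.9  14.5 123.6] gap 56.9 q6 -0.28 F [ 1.  -0.5 -0.7]
```

View pics/w15.png

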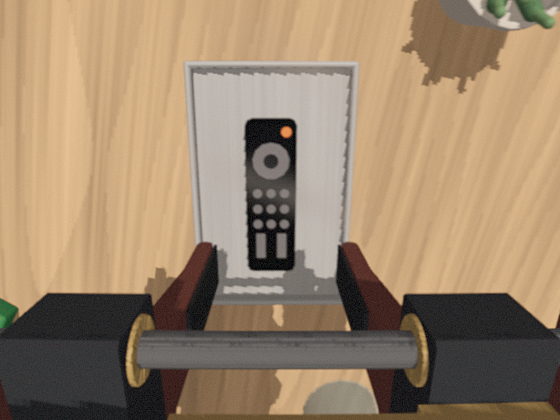

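Controller lies flat in the tray (270,195). Next is the battery.

Request:
drive_tool(moves=[{"x": 118, "y": 22, "z": -256, "ax": -0.008, "ay": 0.575, "az": 0.001, "claw": -0.3}, {"x": 118, "y": 22, "z": -256, "ax": -0.008, "ay": 0.575, "az": 0.001, "claw": -0.3}, {"x": 118, "y": 22, "z": -256, "ax": -0.008, "ay": 0.575, "az": 0.001, "claw": -0.3}, {"x": 118, "y": 22, "z": -256, "ax": -0.008, "ay": 0.575, "az": 0.001, "claw": -0.3}, {"x": 118, "y": 22, "z": -256, "ax": -0.008, "ay": 0.575, "az": 0.001, "claw": -0.3}, {"x": 118, "y": 22, "z": -256, "ax": -0.008, "ay": 0.575, "az": 0.001, "claw": -0.3}, {"x": 118, "y": 22, "z": -256, "ax": -0.008, "ay": 0.575, "az": 0.001, "claw": -0.3}, {"x": 118, "y": 22, "z": -256, "ax": -0.008, "ay": 0.575, "az": 0.001, "claw": -0.3}, {"x": 118, "y": 22, "z": -256, "ax": -0.008, "ay": 0.575, "az": 0.001, "claw": -0.3}])

```text
t: 29.22
ee_pos: [0.4264, -0.1499, 0.0959]
tool_rot: [-1.012, 1.49, -1.48]
contact_force: [0.3, 1.0, -0.5]
finger_gap: 0.0571
```

```bash
python3 - <<'E'
from h import *
goto(429.1,-150.4,5,158.2)
p,d=capture('wrist');save('w16',p)
E
```

```text
shift [-0.8 90.8  3.5] turn [0.008 0.001 0.003] | t 29.23 tcp [ 426.4 -149.9   95.9] gap 57.1 q6 -0.11 F [ 0.3  1.  -0.5]
```

View pics/w16.png

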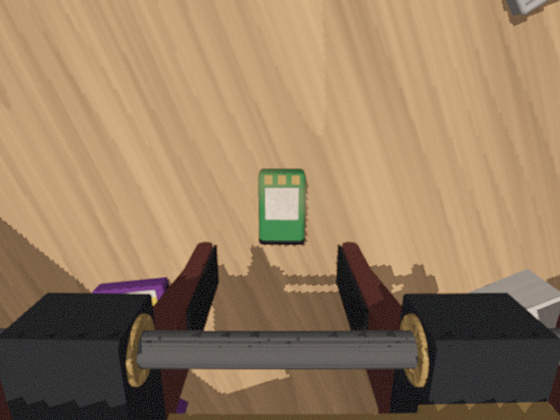

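Battery is at (283,206), about 3 mm off as computed. Gripping.

Request:
drive_tool(moves=[{"x": -2, "y": 50, "z": 3.5, "ax": 0.005, "ay": 0, "az": 0.002, "claw": -0.3}, {"x": -2, "y": 80, "z": 3.5, "ax": 0.005, "ay": 0, "az": 0.002, "claw": -0.3}, {"x": -2, "y": 90.5, "z": 3.5, "ax": 0.005, "ay": 0, "az": 0.002, "claw": -0.3}, {"x": -2, "y": 90.5, "z": 3.5, "ax": 0.005, "ay": 0, "az": 0.002, "claw": -0.3}, {"x": -2, "y": 90.5, "z": 3.5, "ax": 0.005, "ay": 0, "az": 0.002, "claw": 0.8}, {"x": -2, "y": 90.5, "z": 3.5, "ax": 0.005, "ay": 0, "az": 0.002, "claw": 0.8}, {"x": -2, "y": 90.5, "z": 3.5, "ax": 0.005, "ay": 0, "az": 0.002, "claw": 0.8}, {"x": -2, "y": 90.5, "z": 3.5, "ax": 0.005, "ay": 0, "az": 0.002, "claw": 0.8}, {"x": -2, "y": 90.5, "z": 3.5, "ax": 0.005, "ay": 0, "az": 0.002, "claw": 0.8}, {"x": -2, "y": 90.5, "z": 3.5, "ax": 0.005, "ay": 0, "az": 0.002, "claw": 0.8}], newtons=20)

```text
t: 30.52
ee_pos: [0.4292, -0.1501, 0.0061]
tool_rot: [-1.006, 1.486, -1.483]
contact_force: [-0.3, 0.4, 7.0]
finger_gap: 0.0316
```

Request:
drive_tool(moves=[{"x": 0, "y": -6, "z": 0, "ax": 0, "ay": 0, "az": 0, "claw": 0.8}, {"x": 0, "y": -25, "z": 0, "ax": 0, "ay": 0, "az": 0, "claw": 0.8}, {"x": 0, "y": -70, "z": 0, "ax": 0, "ay": 0, "az": 0, "claw": 0.8}, {"x": 0, "y": -115, "z": 0, "ax": 0, "ay": 0, "az": 0, "claw": 0.8}, {"x": 0, "y": -115, "z": 0, "ax": 0, "ay": 0, "az": 0, "claw": 0.8}])

```text
t: 31.15
ee_pos: [0.4314, -0.151, 0.1235]
tool_rot: [-1.003, 1.481, -1.487]
contact_force: [1.0, -0.2, -0.6]
finger_gap: 0.0316
```

```bash
python3 - <<'E'
from h import *
goto(544,-328.5,120,93.3)
p,d=capture('wrist');save('w17',p)
E
```

```text
shift [122.9   4.2 170.5] turn [-4.000e-03  1.132e+00 -1.000e-03] | t 31.15 tcp [ 431.4 -151.   123.5] gap 31.6 q6 -0.11 F [ 1.  -0.2 -0.6]
```

View pics/w17.png

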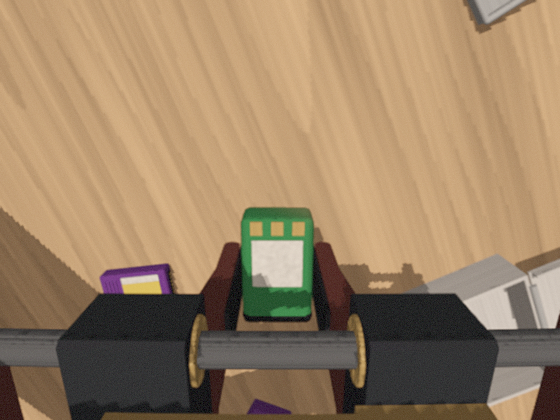

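Request:
drive_tool(moves=[{"x": 123, "y": 4, "z": 170.5, "ax": -0.004, "ay": 1.132, "az": 0, "claw": 0.8}, {"x": 123, "y": 4, "z": 170.5, "ax": -0.004, "ay": 1.132, "az": 0, "claw": 0.8}, {"x": 123, "y": 4, "z": 170.5, "ax": -0.004, "ay": 1.132, "az": 0, "claw": 0.8}, {"x": 123, "y": 4, "z": 170.5, "ax": -0.004, "ay": 1.132, "az": 0, "claw": 0.8}, {"x": 123, "y": 4, "z": 170.5, "ax": -0.004, "ay": 1.132, "az": 0, "claw": 0.8}, {"x": 123, "y": 4, "z": 170.5, "ax": -0.004, "ay": 1.132, "az": 0, "claw": 0.8}, {"x": 123, "y": 4, "z": 170.5, "ax": -0.004, "ay": 1.132, "az": 0, "claw": 0.8}, {"x": 123, "y": 4, "z": 170.5, "ax": -0.004, "ay": 1.132, "az": 0, "claw": 0.8}, {"x": 123, "y": 4, "z": 170.5, "ax": -0.004, "ay": 1.132, "az": 0, "claw": 0.8}, {"x": 123, "y": 4, "z": 170.5, "ax": -0.004, "ay": 1.132, "az": 0, "claw": 0.8}])

```text
t: 32.45
ee_pos: [0.5416, -0.3274, 0.1158]
tool_rot: [-0.071, 2.199, -2.19]
contact_force: [0.2, -1.0, -1.0]
finger_gap: 0.0317
```

```bash
python3 - <<'E'
from h import *
goto(544,-328.5,9.2,93.3)
p,d=capture('wrist');save('w18',p)
p,d=capture('top');save('t18',cv2.resize(p[100:260,340:500],None,fx=3.5,fy=3.5))
E
```

```text
shift [ -3.  106.6   1.7] turn [0.004 0.001 0.006] | t 32.45 tcp [ 541.6 -327.4  115.8] gap 31.7 q6 0.86 F [ 0.2 -1.  -1. ]
```

View pics/w18.png

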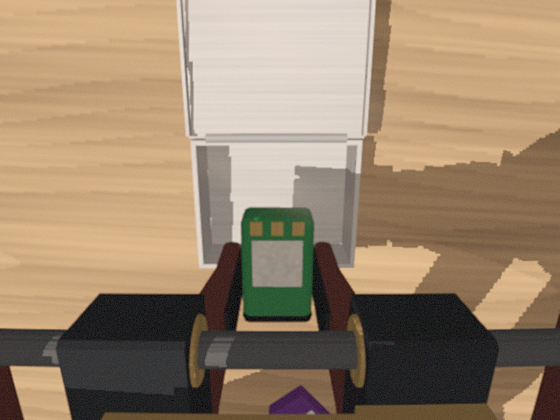

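View pics/t18.png

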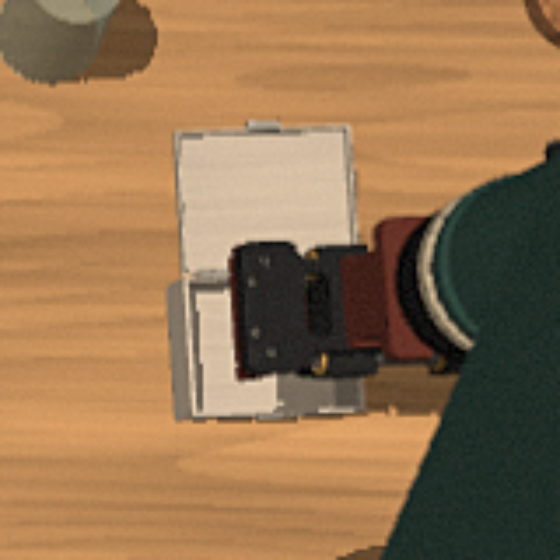

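Box rim in the wrist view runs from about (196,142) and (360,142) at the hinge to (200,266) and (355,266) on the near side. I'll check the box pose from these.

```bash
python3 - <<'E'
from h import *
w=proj_inv('wrist',[193,361,355,200],[140,140,266,266],z=.04,T=wristT())*1000
print(w.round(1), w.mean(0))
E
```

```text
[[ 587.6 -271.    40. ]
 [ 594.  -378.6   40. ]
 [ 505.5 -385.3   40. ]
 [ 498.8 -275.4   40. ]] [ 546.46931582 -327.57798388   40.        ]
```

The wrist view agrees with the top view on the box centre, about (546,-328) mm. Lowering.

Request:
drive_tool(moves=[{"x": -3.5, "y": 20, "z": 1.5, "ax": 0.003, "ay": 0, "az": 0.005, "claw": 0.8}, {"x": -3.5, "y": 55, "z": 1.5, "ax": 0.003, "ay": 0, "az": 0.005, "claw": 0.8}, {"x": -3.5, "y": 80, "z": 1.5, "ax": 0.003, "ay": 0, "az": 0.005, "claw": 0.8}, {"x": -3.5, "y": 96, "z": 1.5, "ax": 0.003, "ay": 0, "az": 0.005, "claw": 0.8}, {"x": -3.5, "y": 102, "z": 1.5, "ax": 0.003, "ay": 0, "az": 0.005, "claw": 0.8}, {"x": -3.5, "y": 105, "z": 1.5, "ax": 0.003, "ay": 0, "az": 0.005, "claw": 0.8}, {"x": -3.5, "y": 107, "z": 1.5, "ax": 0.003, "ay": 0, "az": 0.005, "claw": 0.8}, {"x": -3.5, "y": 107.5, "z": 1.5, "ax": 0.003, "ay": 0, "az": 0.005, "claw": 0.8}, {"x": -3.5, "y": 107.5, "z": 1.5, "ax": 0.003, "ay": 0, "az": 0.005, "claw": 0.8}, {"x": -3.5, "y": 107.5, "z": 1.5, "ax": 0.003, "ay": 0, "az": 0.005, "claw": 0.8}])

```text
t: 33.8
ee_pos: [0.5451, -0.3287, 0.0091]
tool_rot: [-0.063, 2.192, -2.192]
contact_force: [-0.5, 0.4, 5.5]
finger_gap: 0.0319
```

Contact with the floor at the expected height. Releasing, with the opening limited to about 52 mm, then lifting.

Request:
drive_tool(moves=[{"x": 0, "y": 0, "z": 0, "ax": 0, "ay": 0, "az": 0, "claw": 0}, {"x": 0, "y": 0, "z": 0, "ax": 0, "ay": 0, "az": 0, "claw": -0.2}, {"x": 0, "y": 0, "z": 0, "ax": 0, "ay": 0, "az": 0, "claw": -0.2}, {"x": 0, "y": 0, "z": 0, "ax": 0, "ay": 0, "az": 0, "claw": -0.2}, {"x": 0, "y": -20, "z": 0, "ax": 0, "ay": 0, "az": 0, "claw": -0.2}, {"x": 0, "y": -60, "z": 0, "ax": 0, "ay": 0, "az": 0, "claw": -0.2}, {"x": 0, "y": -110, "z": 0, "ax": 0, "ay": 0, "az": 0, "claw": -0.2}, {"x": 0, "y": -160, "z": 0, "ax": 0, "ay": 0, "az": 0, "claw": -0.2}, {"x": 0, "y": -160, "z": 0, "ax": 0, "ay": 0, "az": 0, "claw": -0.2}])

```text
t: 34.92
ee_pos: [0.5476, -0.3307, 0.1747]
tool_rot: [-0.055, 2.182, -2.194]
contact_force: [-1.2, -0.7, 0.1]
finger_gap: 0.0531
```

Request:
drive_tool(moves=[{"x": 120, "y": 0, "z": 0, "ax": 0, "ay": 0, "az": 0, "claw": -0.2}, {"x": 120, "y": 0, "z": 0, "ax": 0, "ay": 0, "az": 0, "claw": -0.2}, {"x": 120, "y": 0, "z": 0, "ax": 0, "ay": 0, "az": 0, "claw": -0.2}, {"x": 120, "y": 0, "z": 0, "ax": 0, "ay": 0, "az": 0, "claw": -0.2}, {"x": 120, "y": 0, "z": 0, "ax": 0, "ay": 0, "az": 0, "claw": -0.2}])

```text
t: 35.55
ee_pos: [0.4262, -0.3358, 0.1685]
tool_rot: [-0.064, 2.192, -2.191]
contact_force: [0.5, -1.0, -0.2]
finger_gap: 0.053
```

```bash
python3 - <<'E'
from h import *
print(get_obs()['ee_pos'],get_obs()['t'])
p,d=capture('top');save('t19',p)
v,u=np.mgrid[:420,:560]
W=proj_inv('top',u,v,d=d).reshape(420,560,3)
hsv=cv2.cvtColor(p,cv2.COLOR_RGB2HSV)
def top(n,b,z0,z1,T,yaw):
    x0,y0,x1,y1=b; w=W[y0:y1,x0:x1].reshape(-1,3); h=hsv[y0:y1,x0:x1].reshape(-1,3)
    return w,h
def rep(n,q,c,yaw):
    r=cv2.minAreaRect((q[:,:2]*1000).astype(np.float32)); a=np.deg2rad(yaw);e=np.array(r[0])-c
    A=np.c_[q[:,:2],np.ones(len(q))];s=np.linalg.lstsq(A,q[:,2],rcond=None)[0]
    print(n,len(q),np.round(r[0],1),np.round(r[1],1),'local',np.round([e[0]*np.cos(a)+e[1]*np.sin(a),-e[0]*np.sin(a)+e[1]*np.cos(a)],1),'z top',(np.median(q[:,2])*1000).round(1),'tilt deg',np.rad2deg(np.hypot(*s[:2])).round(1))
Wf=W.reshape(-1,3);H=hsv.reshape(-1,3).astype(int)
red=(H[:,1]>190)&((H[:,0]<6)|(H[:,0]>174))
tr=np.array([543.7,326])
for b in(-64,0,64):
    q=Wf[(abs(Wf[:,1]*1000-326-b)<27)&(abs(Wf[:,0]*1000-544)<48)&(Wf[:,2]>.0135)&(Wf[:,2]<.03)]
    rep('bay%d'%b,q,tr,-.4)
q=Wf[(abs(Wf[:,0]*1000-654)<48)&(abs(Wf[:,1]*1000-16)<80)&(Wf[:,2]>.012)&(Wf[:,2]<.03)];rep('ctrl',q,np.array([653.7,15.7]),11.1)
q=Wf[(abs(Wf[:,0]*1000-546)<37)&(abs(Wf[:,1]*1000+328)<45)&(Wf[:,2]>.014)&(Wf[:,2]<.03)];rep('batt',q,np.array([546,-328]),3.3)
q=Wf[(abs(Wf[:,0]-.758)<.06)&(abs(Wf[:,1]+.188)<.06)&(Wf[:,2]>.02)];rep('tumbler',q,np.array([758.2,-188.4]),0)
q=Wf[(abs(Wf[:,0]-.765)<.06)&(abs(Wf[:,1]-.189)<.06)&(Wf[:,2]>.03)];rep('plant',q,np.array([765.1,189]),0)
E
```

```text
[ 0.42618999 -0.33579503  0.16848757] 35.55
bay-64 425 [543.7 260.4] [53.7 41. ] local [  0.5 -65.6] z top 18.6 tilt deg 0.8
bay0 433 [543.2 322.9] [40.2 56.2] local [-0.5 -3.1] z top 18.6 tilt deg 0.5
bay64 443 [544.2 391.4] [56.1 41.2] local [ 0.  65.4] z top 18.2 tilt deg 0.7
ctrl 850 [655.3  13.1] [163.7  75.4] local [ 1.  -2.9] z top 20.3 tilt deg 1.0
batt 332 [ 545.7 -329.3] [51.7 32.3] local [-0.4 -1.3] z top 22.6 tilt deg 3.6
tumbler 1083 [ 758.2 -186.4] [67.5 63.5] local [0. 2.] z top 96.4 tilt deg 45.7
plant 958 [764.8 188.7] [75.4 73.7] local [-0.3 -0.3] z top 62.7 tilt deg 7.3
```

View pics/t19.png

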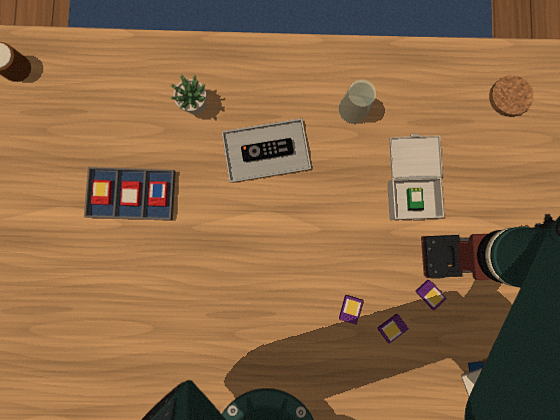

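Everything is in place in the top picture: cartridges at (101,193), (130,194) and (157,194), controller at (267,150), battery at (415,198). The battery tilt fit of 3.6° probably includes edge pixels, so I'll recheck it.

```bash
python3 - <<'E'
from h import *
v,u=np.mgrid[:420,:560]
for i in range(2):
    p,d=capture('top')
    W=proj_inv('top',u,v,d=d)
    q=W[(abs(W[:,0]*1000-546)<30)&(abs(W[:,1]*1000+329)<20)&(W[:,2]>.014)&(W[:,2]<.03)]
    for m in (.003,.003):
        A=np.c_[q[:,:2]-q[:,:2].mean(0),np.ones(len(q))];s=np.linalg.lstsq(A,q[:,2],rcond=None)[0]
        q=q[abs(q[:,2]-A@s)<m]
    print(len(q),s.round(4),np.rad2deg(np.hypot(*s[:2])))
    q=W[(abs(W[:,0]*1000-546)<24)&(abs(W[:,1]*1000+329)<14)]
    A=np.c_[q[:,:2]-q[:,:2].mean(0),np.ones(len(q))];s=np.linalg.lstsq(A,q[:,2],rcond=None)[0];print(len(q),s.round(4),np.rad2deg(np.hypot(*s[:2])), q[:,2].min(),q[:,2].max())
E
```

```text
293 [ 0.0098 -0.0174  0.0225] 1.1456907484365786
269 [ 0.0503 -0.1134  0.022 ] 7.105706738725196 -0.002046900780293792 0.026223526677941034
281 [ 0.018  -0.0274  0.0225] 1.876780998712212
267 [ 0.0547 -0.0909  0.0223] 6.077859599724749 0.0020395329131825957 0.027516232239717553
```

```bash
python3 - <<'E'
from h import *
v,u=np.mgrid[:420,:560]
Z=[]
for i in range(6):
    p,d=capture('top');Z.append(d)
W=proj_inv('top',u,v,d=np.median(Z,0))*[1000,1000,1000]
f=lambda a,b,c,e:np.median(W[(W[:,0]>a)&(W[:,0]<b)&(W[:,1]>c)&(W[:,1]<e),2]).round(1)
print('x ends',f(523,535,-341,-318),f(556,568,-341,-318),'y sides',f(525,566,-342,-334),f(525,566,-324,-316),'floor',f(515,575,-366,-355),f(515,575,-300,-290))
print(get_obs()['t'])
E
```

```text
x ends 22.7 23.1 y sides 22.9 22.7 floor 2.7 2.8
36.0
```

The battery is flat: its top is at 22.7–23.1 mm over both ends and sides, with the box floor at 2.7 mm. Handing in.

```bash
python3 -c "
from workcell import close_job
print(close_job())"
```

```text
the job is handed in; nothing more can be done
None
```

I put all five things away and handed the job in at about 36 s of the 134 s allowed. No verdict is reported. The arm ended clear of everything with the gripper open, and I did not touch the purple look-alikes.

| Thing | Where it is | Off target, x / y (mm) | Tilt |
|---|---|---|---|
| cart_blue | tray bay y = -64 | 0.5 / -1.6 | 0.8° |
| cart_white | tray bay y = 0 | -0.5 / -3.1 | 0.5° |
| cart_yellow | tray bay y = +64 | 0 / 1.4 | 0.7° |
| battery | box floor | -0.4 / -1.3 | see below |
| controller | steel tray floor | 1.0 / -2.9 | 1.0° |

- **Battery tilt:** the plane fits disagreed. The plain ones gave 3.6°, 7.1° and 6.1°, which I put down to stray edge pixels; with outliers removed they gave 1.1° and 1.9°. Averaged depth settled it: 22.7–23.1 mm over both ends and sides, and 2.7 mm at the box floor, so it lies flat.
- **Controller fit:** its outline fit (164 x 75 mm) took in stray tray pixels, so that position is approximate. In the wrist and top pictures it lies flat and roughly central.
- **Bystanders:** both look upright in the last top picture. The plant measured within 0.5 mm of its start and the tumbler within 2 mm, about the depth noise on glass.

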